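Turn the settled oil tins and pack the finishing case

ROBOT

A 6-joint arm with a two-finger parallel gripper is mounted at the origin on a cart in front of the work surface, level with it; the furniture and walls round the work are solid. World frame = base frame: x ahead of the robot, y to its left, z up, the work surface at z = 0. Lengths are in m, angles in rad, forces in N, time in s.
With the tool pointing down it reaches from about 0.25 to 0.725 m from the base axis. Payload 4 kg.
Tool frame: the origin (TCP) lies at the very end of the fingers, on their centre line; the grasp point (between the pads) lies 19 mm behind it; z points along the fingers, y is the line along which they close (so a half turn about z gives the same grasp; the last joint's range is limited). The gripper opens to 85 mm and grips with 20 to 120 N. Pads are 22 mm wide; open, the fingers measure 114 mm over their backs; the gripper's body (76 mm by 85 mm) begins 54 mm behind the grasp point. The pads swing forward as they close: fully open they stand 13 mm farther back than shut.
Start: joints at [-1.158, 0.241, 0.005, 1.335, 0, 1.571], TCP at [0.201, -0.458, 0.231] pointing down, gripper open.
Joint ranges: [-2.72, 2.72], [-1.05, 1.87], [-1.09, 1.28], [-1.99, 2.15], [-1.42, 1.44], [-3.14, 3.14]. Speed limits (rad/s): [2.79, 2.79, 3.14, 3.14, 3.14, 3.14].

INTERFACE

Orientations are given as a unit quaternion [x, y, z, w].
In Python, from workcell import bot, vision, workorder, boxes_of gives the robot as it stands.
- The arm moves only by the tool send_rows, never from a script. Its argument "motion" is text: rows parted by semicolons, each of 5 numbers parted by spaces: the closure, from -1 (fully open) to 1 (shut), so that 0 is half open, then the shift along the tool's x, y, z in cm, then the turn about the tool's z in rad. In form: claw x y z twist; .... A call has 1 to 5 rows; each row is the pose to reach, as a shift and turn from the pose commanded when the call began, along the tool's axes at that moment; what a row does not reach only later rows make up. A row lasts 1/10 s, in which the tool goes at most 50 mm and 8.59 degrees, less where a joint would pass 70% of its speed; a pose out of reach is approached as far as the arm can. A call with a gripper value outside its range is refused whole. The fingers move at their own pace and stop on an object; the grip force is fixed at half the most. Time passes only in rows, so rows that repeat a pose let the fingers close. It gives the time, the measured TCP pose, the force, the opening and the grip force at its end, in the units of the state.
- bot.get_obs(): the state, without advancing time (a new reading comes with each control period).
- vision.camera(name): name is "scene" or "top" or "wrist"; returns the picture (384x512x3 uint8, red, green, blue); there is no depth.
- vision.camera_model(name): a dict with "fov_y" (degrees; the focal length in pixels is half the picture's height over the tangent of half this angle, whatever the lens; pixels are square), "cx", "cy" (the principal point, pixels), "k1" (the pictures are not rectified: a ray, as slopes to the right and down, at radius r is drawn at 1 + k1 r^2 times it, then the intrinsics apply), "world_from_camera" (4x4, takes a point from camera to world coordinates); the wrist camera has in their place "hand_eye" (4x4, takes a point from camera to tool coordinates, whose origin is the TCP and whose axes are the flange's). Camera axes: x right, y down, z forward; pixel columns grow to the right and rows downward; lengths in m; the calibration is good to about 2 mm. A picture is of the moment at which its call begins: read the wrist's pose just before it. camera_model takes no time and is no camera call.
- workorder.job_done(): hands the job in; it is judged then, once.
Trained networks look in the newest picture that a camera, given by its name, has taken for a name from the list of things; names that differ only in an ending like _2 or _b are one class to them, and where a whole thing is asked for, a point or a joint stands for the part that bears it (a point fixed in the world has none). Each returns a list of dicts, best first, with "conf" (0 to 1); they miss things now and then, are a little off and sometimes report something else, mostly with a low value. They report only what shows in the picture. A call takes as long as a camera call.
- boxes_of(camera, target): "rect" ([centre column, centre row, width, height] in pixels, round what is visible of it).
The state is a dict: "clock": time; "joint_pos": joint angles; "joint_vel": joint speeds; "tau": joint torques, N m; "eef_pos": TCP position; "tool_rot": TCP orientation; "ft_force": force on the tool from outside, world axes, zero at the start; "ft_torque": the same for the moment, N m; "grip_width": finger opening in m; "grasp_force": force on a finger pad.
Only numpy, scipy, OpenCV 4.12 (cv2) and the standard library are available. Lean on these libraries where they do the work, as an engineer would, in place of code of your own. Each camera call takes 0.05 s, during which the arm holds its last target. There are 200 camera calls.

TASK

The oil in the tall tins has settled: first turn every oil tin over, without dropping it, and leave it standing on its lid on the bench. While the tins stand like that, pack the wax tins upright on the floor of the open green case and lay the plywood divider flat on the cleats over them. Then set every oil tin upright again on the divider in the case, and lower the hood gently by its bar, without letting it fall, until it is fully shut.

Things in the scene. Friction and masses are not known exactly. Their poses are not given: they have to be found in the camera images.
- case: Green plywood case, standing fast on the bench, 200 deep (x) by 231 wide (y), walls 8, rim 78 mm high; inside 184 by 215, floor top 8 mm up. Along both short inner walls a cleat 10 mm wide, top 64 mm up, carries the divider. Origin: centre of the underside; x points to the hinged back, y along the width, z up. Its front (-x) faces to the robot's right, its hinged back to the left.
- lid (a joint): Hinge of the green hood (200 by 231 by 122 mm high, 0.6 kg) at the case's back rim, rad: 0 shut on the rim, grows as the hood swings up and back, stop at 1.63. Starts wide open, where it rests leaning back. Little friction: let go below about 0.9 rad, it falls shut. Its front wall only clears oil tins whose centre is at most 15 mm in front of (-x) the middle of the case.
- lid_handle (a point): Middle of the steel bar on the hood's front face: round, 10 mm thick, 100 mm free length along the case's y, 45 mm off the face, between two lugs. With the hood wide open the bar lies above the face, reachable from straight above, about 315 mm up; shut, it stands 176 mm up in front of the case. It may turn between the fingers as the hood turns, so the hand can keep pointing down all the way.
- lid_hinge (a point): Fixed point on the hood's hinge axis, middle of the case's back rim, 78 mm up. The axis runs along the case's y. The bar goes round it: shut, it is 245 mm in front (case -x) and 98 mm above this point.
- divider: Loose plywood divider, 177 by 208 by 12 mm, lying flat on the bench. Origin: centre of the underside; long side along y, z up. Two finger notches, 50 mm long (y), cut from the middle of its long sides leave a waist 60 mm wide (x) to grip from above. It drops into the case with 3.5 mm play all round and lies on the cleats, its long side along the case's.
- trough: Wooden V trough fixed to the bench, 90 mm long, 65 wide, 47 high: two boards at a right angle on a foot, a rest in which a round tin can lie on its side without rolling. Origin: centre of the underside; y along the trough, z up.
- trough_axis (a point): The point where the centre line of a 70 mm tin lying in the trough passes the trough's middle, 70 mm above the bench. Its y runs along the trough. Mind while carrying: a timber pile 0.4 m tall stands beyond x = 0.58 at y above 0.04 (base frame), a vice 134 mm high at x below 0.46 from y = -0.11 to 0.07; pass between them and the robot or above.
- oil_a: Closed oil tin, cream with a green band, 70 mm across, 110 high, 0.4 to 0.75 kg. Starts upright on the bench. Origin: centre of its underside; z points to its lid (up while upright). Upside down on its lid its origin is 110 mm up. Both ends are flat. May be absent.
- oil_b: A second oil tin like oil_a. May be absent.
- wax_a: Closed wax tin, cream with a brown band, 70 mm across, 50 high, 0.6 kg, upright on the bench. Origin: centre of its underside; z up. May be absent.
- wax_b: A second wax tin like wax_a. May be absent.

How it is judged:
By the outcome, as a careful person would: the job done as asked, in the order asked, and still so for the second after the job is handed in, with the robot touching nothing.
Of oil_a, oil_b only 1 to 2 are there at a start; the rules pass over those that are not, and their reading is None.
Of wax_a, wax_b only 1 to 2 are there at a start; the rules pass over those that are not, and their reading is None.
At some moment in a run one of wax_a, wax_b, divider may be knocked a few centimetres aside while the robot is not near it.
It also fails if it takes over 210 s, if anything falls off the work surface, if the arm or the gripper's body presses on something with over 40 N, if the wrist force passes 120 N, or if a joint passes its speed limit or range.

## Working session

There is one attempt and no reset: what is moved stays moved. The work goes in short steps, Python scripts to look and compute and a tool call to move; the robot and the scene stay as the last step left them, time stands still between calls to the robot, and variables do not carry over. Pictures are saved under pics/ and viewed, at most 14 in all, crops included, and the job is handed in when it is done.

Besides the shell and the picture viewer there is one more tool, called after "Request:" by a JSON object that holds its "op" and its "data". send_rows: Moves the arm, as the interface text tells. Its arguments: {"type":"object","properties":{"motion":{"type":"string"}},"required":["motion"]}

```bash
ls; mkdir -p pics; python3 - <<'E'
from workcell import bot, vision, workorder, boxes_of
import cv2, numpy as np
np.set_printoptions(precision=4,suppress=True)
o=bot.get_obs(); print(o)
ims=[]
for c in ("scene","top","wrist"):
    im=vision.camera(c); cv2.imwrite(f"pics/{c}0.png",im[:,:,::-1]); print(c,vision.camera_model(c))
    for t in ("case","lid","lid_handle","divider","trough","oil_a","wax_a"):
        print(c,t,[(round(d["conf"],2),np.round(d["rect"]).tolist()) for d in boxes_of(c,t)][:4])
E
```

```text
pics
{'clock': 0.0, 'joint_pos': array([-1.158 ,  0.2414,  0.0037,  1.3352, -0.    ,  1.5708]), 'joint_vel': array([ 0.0014, -0.0007, -0.0004,  0.0013,  0.0018,  0.0019]), 'tau': array([  0.0009, -37.2317,  25.2408,   0.0168,  -0.    ,  -0.    ]), 'eef_pos': array([ 0.2003, -0.4574,  0.2304]), 'tool_rot': array([ 0.9788,  0.2049, -0.0002, -0.001 ]), 'ft_force': array([-0.325 ,  0.2619,  0.4727]), 'ft_torque': array([ 0.012 , -0.0138, -0.0212]), 'grasp_force': 0.0, 'grip_width': 0.08545024211899394}
scene {'fov_y': 48.67242895329381, 'cx': 256.9446286478887, 'cy': 188.28529413190952, 'k1': -0.05234675944559459, 'world_from_camera': array([[-0.9303, -0.2936,  0.22  ,  0.2031],
       [-0.3668,  0.7569, -0.5409,  0.7171],
       [-0.0077, -0.5839, -0.8118,  1.2814],
       [ 0.    ,  0.    ,  0.    ,  1.    ]])}
scene case [(0.66, [245.0, 290.0, 127.0, 118.0])]
scene lid [(0.73, [234.0, 303.0, 103.0, 93.0])]
scene lid_handle [(0.9, [232.0, 299.0, 101.0, 89.0]), (0.37, [262.0, 182.0, 16.0, 26.0])]
scene divider [(0.83, [308.0, 179.0, 63.0, 57.0]), (0.22, [258.0, 183.0, 16.0, 28.0])]
scen
[... 759 characters left out ...]
.0, 25.0]), (0.58, [307.0, 150.0, 22.0, 17.0])]
top oil_a [(0.62, [263.0, 152.0, 21.0, 18.0]), (0.59, [138.0, 220.0, 52.0, 76.0]), (0.26, [281.0, 184.0, 22.0, 21.0])]
top wax_a [(0.85, [352.0, 206.0, 19.0, 17.0]), (0.63, [304.0, 148.0, 20.0, 18.0])]
wrist {'fov_y': 58.1488988072056, 'cx': 257.14634647626747, 'cy': 196.65293307041023, 'k1': -0.08844015556496557, 'hand_eye': array([[ 0.0005, -0.9616, -0.2745,  0.0696],
       [ 1.    ,  0.0006, -0.0003,  0.0006],
       [ 0.0004, -0.2745,  0.9616, -0.1417],
       [ 0.    ,  0.    ,  0.    ,  1.    ]])}
wrist case []
wrist lid []
wrist lid_handle []
wrist divider [(0.84, [163.0, 17.0, 90.0, 34.0])]
wrist trough []
wrist oil_a []
wrist wax_a []
```

```bash
python3 - <<'E'
import cv2, numpy as np
t=cv2.imread("pics/top0.png")[110:300,80:400]; cv2.imwrite("pics/t0c.png",cv2.resize(t,(800,475),interpolation=cv2.INTER_CUBIC))
s=cv2.imread("pics/scene0.png")[110:384,150:370]; cv2.imwrite("pics/s0c.png",cv2.resize(s,(480,598),interpolation=cv2.INTER_CUBIC))
E
```

```text
(no output)
```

View pics/t0c.png

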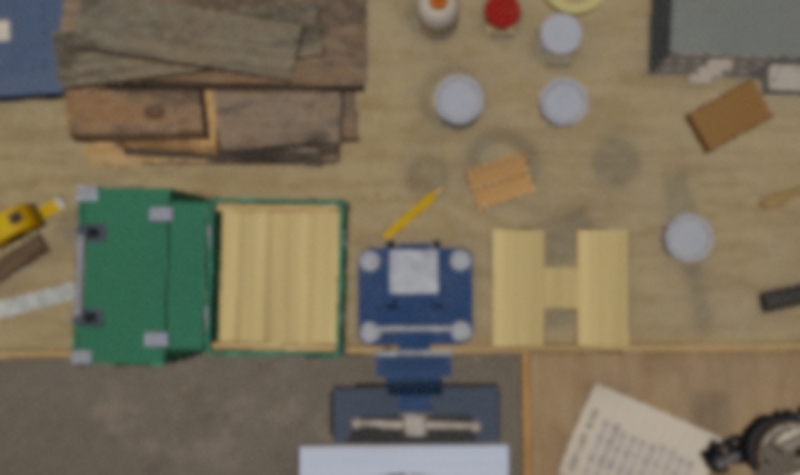

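View pics/s0c.png

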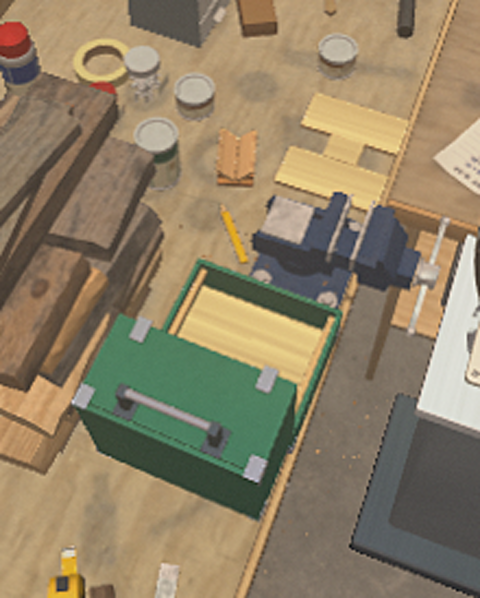

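Top view (crop pixels): one oil tin at (458,98), wax tins at (565,101) and (689,238), trough at (500,179), divider at (560,289), case opening at (281,276), vice at (415,295). In the scene view the white can at (141,75) is probably a distractor.

```bash
cat > h.py <<'E'
from workcell import bot, vision, workorder, boxes_of
import cv2, numpy as np
from scipy.spatial.transform import Rotation as R
np.set_printoptions(precision=4,suppress=True)
def cam(name):
    m=vision.camera_model(name)
    if name!="wrist": return m, m["world_from_camera"]
    o=bot.get_obs(); T=np.eye(4); T[:3,:3]=R.from_quat(o["tool_rot"]).as_matrix(); T[:3,3]=o["eef_pos"]
    return m, T@m["hand_eye"]
def p2w(mc,uv,z):
    m,W=mc; f=192/np.tan(np.radians(m["fov_y"])/2)
    d=np.array([(uv[0]-m["cx"])/f,(uv[1]-m["cy"])/f]); u=d.copy()
    for _ in range(20): u=d/(1+m["k1"]*(u@u))
    r=W[:3,:3]@np.array([*u,1]); return W[:3,3]+r*(z-W[2,3])/r[2]
def w2p(mc,p):
    m,W=mc; f=192/np.tan(np.radians(m["fov_y"])/2)
    c=W[:3,:3].T@(np.array(p)-W[:3,3]); u=c[:2]/c[2]; u=u*(1+m["k1"]*(u@u)); return np.array([m["cx"],m["cy"]])+f*u
def st():
    o=bot.get_obs(); x=R.from_quat(o["tool_rot"]).as_matrix()
    print("t",round(o["clock"],2),"tcp",o["eef_pos"],"yaw",round(np.degrees(np.arctan2(x[1,0],x[0,0])),1),"tilt",x[:3,2],"w",round(o["grip_width"],4),"gf",round(o["grasp_force"],1),"F",o["ft_force"],"q",o["joint_pos"]); return o
E
python3 - <<'E'
from h import *
m=cam("top")
for n,uv,z in [("oil",(263.2,149.2),.11),("wax1",(306,150.4),.05),("wax2",(355.6,205.2),.05),("div",(304,225.6),.012),("trough",(280,181.6),.045),("case",(192.4,220.4),.078),("decoy",(304,123),.1),
 ("rimFL",(80+347*.4,110+200*.4),.078),("rimFR",(80+347*.4,110+353*.4),.078),("rimBL",(80+213*.4,110+200*.4),.078),("rimBR",(80+213*.4,110+353*.4),.078)]:
    print(n,p2w(m,uv,z))
E
```

```text
oil [ 0.6622 -0.0887  0.11  ]
wax1 [ 0.6643 -0.25    0.05  ]
wax2 [ 0.4566 -0.4309  0.05  ]
div [ 0.382  -0.2415  0.012 ]
trough [ 0.5483 -0.1511  0.045 ]
case [0.4067 0.1739 0.078 ]
decoy [ 0.7583 -0.2392  0.1   ]
rimFL [0.5174 0.0763 0.078 ]
rimFR [0.2933 0.0777 0.078 ]
rimBL [0.5196 0.2737 0.078 ]
rimBR [0.2956 0.2735 0.078 ]
```

Request:
{"op": "send_rows", "data": {"motion": "-1 0 0 0 -0.15;-1 0 0 0 -0.3;-1 0 0 0 -0.45;-1 0 0 0 -0.6;-1 0 0 0 -0.75"}}

```text
clock: 1.7
eef_pos: [0.2006, -0.458, 0.2313]
tool_rot: [0.834, 0.552, 0.0, 0.0]
ft_force: [0.4, 0.5, 0.3]
grip_width: 0.0853
grasp_force: 0.0
```

Request:
{"op": "send_rows", "data": {"motion": "-1 0 0 -3 -0.14;-1 0 0 -7 -0.28;-1 0 0 -7 -0.404;-1 0 0 -7 -0.404"}}

```text
clock: 2.1
eef_pos: [0.2009, -0.4587, 0.3026]
tool_rot: [0.709, 0.706, -0.001, 0.001]
ft_force: [-0.2, 0.1, -0.9]
grip_width: 0.0857
grasp_force: 0.0
```

Request:
{"op": "send_rows", "data": {"motion": "-1 3 3 0 0;-1 6 6 0 0;-1 9 9 0 0;-1 12 13 0 0;-1 15 17 0 0"}}

```text
clock: 2.6
eef_pos: [0.3717, -0.3071, 0.3003]
tool_rot: [0.71, 0.704, -0.0, -0.001]
ft_force: [1.1, -0.4, -0.1]
grip_width: 0.0857
grasp_force: 0.0
```

Request:
{"op": "send_rows", "data": {"motion": "-1 3 3 0 0;-1 6 6 0 0;-1 9 9 0 0;-1 12 13 0 0;-1 15 17 0 0"}}

```text
clock: 3.1
eef_pos: [0.5424, -0.1578, 0.3003]
tool_rot: [0.71, 0.705, -0.001, -0.001]
ft_force: [0.3, -1.0, 1.2]
grip_width: 0.0854
grasp_force: 0.0
```

Request:
{"op": "send_rows", "data": {"motion": "-1 0 0 0 0;-1 0 0 0 0"}}

```text
clock: 3.3
eef_pos: [0.5418, -0.1582, 0.2992]
tool_rot: [0.708, 0.706, -0.001, -0.002]
ft_force: [-0.3, -0.6, 0.4]
grip_width: 0.0854
grasp_force: 0.0
```

```bash
python3 - <<'E'
from h import *
st(); mc=cam("wrist"); im=vision.camera("wrist"); cv2.imwrite("pics/w1.png",im[:,:,::-1])
for t in ("trough","oil_a","wax_a"):
    for d in boxes_of("wrist",t)[:3]:
        print(t,round(d["conf"],2),np.round(d["rect"],1),p2w(mc,d["rect"][:2],{"trough":.045,"oil_a":.11,"wax_a":.05}[t]))
E
```

```text
t 3.3 tcp [ 0.5418 -0.1582  0.2992] yaw 89.8 tilt [-0.0039  0.0008 -1.    ] w 0.0854 gf 0.0 F [-0.3343 -0.5842  0.4303] q [-0.2839  0.3616  0.3463  1.5595 -0.0003  1.2903]
trough 0.55 [263.5 154.   68.4  86.6] [ 0.5483 -0.1506  0.045 ]
oil_a 0.74 [376.2  96.3 101.1  76.5] [ 0.6528 -0.0859  0.11  ]
oil_a 0.69 [264.2 151.4  70.7  88.9] [ 0.5481 -0.138   0.11  ]
wax_a 0.69 [202.8 337.9  50.1  48.1] [ 0.4664 -0.3999  0.05  ]
wax_a 0.57 [358.2 226.2  67.6  65.7] [ 0.6636 -0.2379  0.05  ]
```

View pics/w1.png

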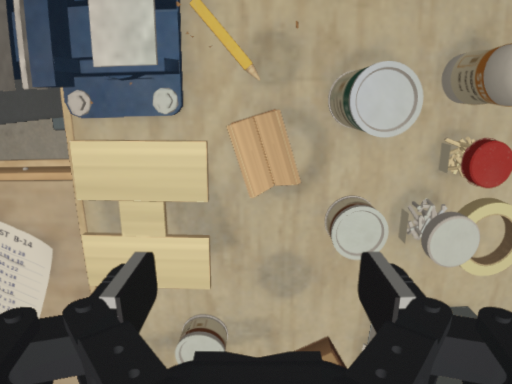

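Wrist view: oil tin lid centre (385,99), wax tin lid (360,231), trough with ends at about (252,117) and (276,189), and the other wax tin at (203,345), partly hidden. The remaining cans are distractors (a paint tin with bristles, bottles).

```bash
python3 - <<'E'
from h import *
mc=cam("wrist")
for n,uv,z in [("oil",(385,99),.11),("wax1",(360,231),.05),("tr a",(229,124),.047),("tr b",(276,110),.047),("tr c",(253,194),.047),("tr d",(299,184),.047)]: print(n,p2w(mc,uv,z))
P=[p2w(mc,uv,.047) for uv in [(229,124),(276,110),(253,195),(299,184)]]
a=(P[0]+P[1])/2;b=(P[2]+P[3])/2;print((a+b)/2,a-b,np.linalg.norm(a-b),np.linalg.norm(P[0]-P[1]),np.degrees(np.arctan2(*(a-b)[[1,0]])))
E
```

```text
oil [ 0.6621 -0.0909  0.11  ]
wax1 [ 0.6667 -0.248   0.05  ]
tr a [ 0.5092 -0.1186  0.047 ]
tr b [ 0.5622 -0.1035  0.047 ]
tr c [ 0.5356 -0.2009  0.047 ]
tr d [ 0.5901 -0.1889  0.047 ]
[ 0.5493 -0.1533  0.047 ] [-0.0271  0.0845  0.    ] 0.08871534019721951 0.05512979284136811 107.7891009262626
```

Request:
{"op": "send_rows", "data": {"motion": "-1 2 3 0 -0.1;-1 4 7 4 -0.2;-1 6.8 12 8 -0.297;-1 6.8 12 12 -0.297;-1 6.8 12 16 -0.297"}}

```text
clock: 4.0
eef_pos: [0.6642, -0.092, 0.1426]
tool_rot: [0.597, 0.803, 0.001, 0.002]
ft_force: [-0.0, -0.3, -0.2]
grip_width: 0.0855
grasp_force: 0.0
```

Request:
{"op": "send_rows", "data": {"motion": "-1 0 0 0 0;-1 0 0 3 0;-1 0 0 6 0;-1 0 0 7.2 0;-1 0 0 7.2 0"}}

```text
clock: 4.5
eef_pos: [0.661, -0.093, 0.0713]
tool_rot: [0.597, 0.802, -0.0, -0.001]
ft_force: [0.3, 0.1, 0.4]
grip_width: 0.0851
grasp_force: 0.0
```

Request:
{"op": "send_rows", "data": {"motion": "-0.6 0 0 0 0;-0.6 0 0 0 0;-0.6 0 0 0 0;-0.6 0 0 0 0"}}

```text
clock: 4.9
eef_pos: [0.6638, -0.0925, 0.0744]
tool_rot: [0.596, 0.803, 0.001, 0.003]
ft_force: [-0.1, -0.1, 7.6]
grip_width: 0.0692
grasp_force: 55.8
```

Request:
{"op": "send_rows", "data": {"motion": "-0.66 0 0 0 0;-0.66 0 0 0 0;-0.66 0 0 0 0;-0.66 0 0 0 0"}}

```text
clock: 5.3
eef_pos: [0.6634, -0.0917, 0.0718]
tool_rot: [0.596, 0.803, 0.001, 0.001]
ft_force: [4.2, 0.7, 3.1]
grip_width: 0.0711
grasp_force: 2.3
```

Request:
{"op": "send_rows", "data": {"motion": "-0.6 0 0 0 0;-0.6 0 0 0 0;-0.6 0 0 0 0;-0.6 0 0 -4 0;-0.6 0 0 -8 0"}}

```text
clock: 5.8
eef_pos: [0.6571, -0.0915, 0.1461]
tool_rot: [0.596, 0.803, -0.004, -0.006]
ft_force: [1.9, 0.3, -5.8]
grip_width: 0.0692
grasp_force: 59.1
```

Request:
{"op": "send_rows", "data": {"motion": "-0.6 -2 -2.5 -2 0;-0.6 -4 -6 -2 0;-0.6 -7 -10 -2 0;-0.6 -9.1 -12.6 -2 0;-0.6 -9.1 -12.6 0 0"}}

```text
clock: 6.3
eef_pos: [0.5633, -0.2196, 0.1506]
tool_rot: [0.599, 0.801, -0.002, -0.001]
ft_force: [1.0, 1.1, -6.5]
grip_width: 0.0692
grasp_force: 59.8
```

Request:
{"op": "send_rows", "data": {"motion": "-0.6 0 0 2 0;-0.6 0 0 2.5 0;-0.6 0 0 2.5 0"}}

```text
clock: 6.6
eef_pos: [0.5645, -0.2144, 0.1225]
tool_rot: [0.596, 0.803, -0.001, -0.004]
ft_force: [0.1, 1.0, -5.3]
grip_width: 0.069
grasp_force: 59.5
```

```bash
python3 - <<'E'
from h import *
st(); mc=cam("wrist"); im=vision.camera("wrist"); s=vision.camera("scene")[90:230,180:340]
s=cv2.resize(s,(439,384),interpolation=cv2.INTER_CUBIC); im=im[:, :360]
cv2.imwrite("pics/w2.png",np.hstack([im,s])[:,:,::-1])
E
```

```text
t 6.6 tcp [ 0.5645 -0.2144  0.1225] yaw 106.8 tilt [-0.0084  0.0028 -1.    ] w 0.069 gf 59.5 F [ 0.0852  1.042  -5.3068] q [-0.3628  0.5149  0.1214  1.1861 -0.0004  0.915 ]
```

View pics/w2.png

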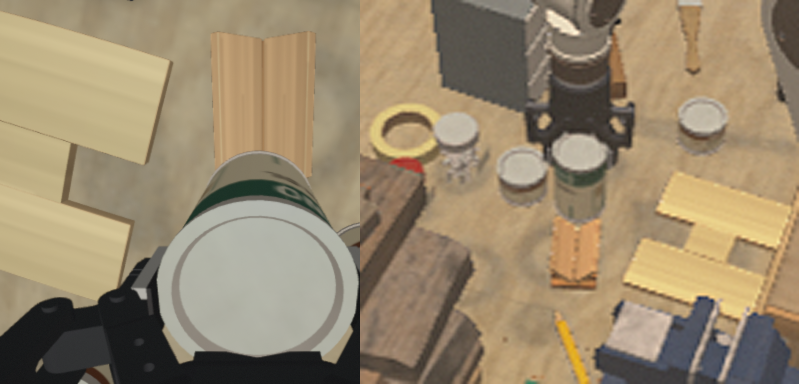

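The trough is in line with the hand, with its V at column 262 against the tin at 257, so I need to shift about 3 mm in tool +y. I'll lower the tin's foot behind the trough's end and push its top forward to tip it in a light grip.

Request:
{"op": "send_rows", "data": {"motion": "-0.6 -1.8 0.35 0 0;-0.6 -1.8 0.35 0 0;-0.6 -1.8 0.35 1.2 0;-0.6 -1.8 0.35 2.1 0;-0.6 -1.8 0.35 2.1 0"}}

```text
clock: 7.2
eef_pos: [0.5742, -0.2304, 0.1023]
tool_rot: [0.596, 0.803, -0.001, -0.003]
ft_force: [-0.6, 0.5, -7.6]
grip_width: 0.0687
grasp_force: 59.5
```

Request:
{"op": "send_rows", "data": {"motion": "-0.64 0 0 0 0;-0.64 0 0 0 0;-0.64 0 0 0 0;-0.64 0.6 0 0 0;-0.64 1.2 0 0 0"}}

```text
clock: 7.7
eef_pos: [0.573, -0.2207, 0.1057]
tool_rot: [0.597, 0.803, -0.0, 0.001]
ft_force: [-0.3, -2.7, -4.4]
grip_width: 0.0703
grasp_force: 12.2
```

Request:
{"op": "send_rows", "data": {"motion": "-0.64 0.6 0 0 0;-0.64 1.2 0 0 0;-0.64 1.8 0 0 0;-0.64 2.4 0 0 0;-0.64 2.4 0 0 0"}}

```text
clock: 8.2
eef_pos: [0.5655, -0.1963, 0.1051]
tool_rot: [0.596, 0.803, 0.0, -0.0]
ft_force: [-0.9, -0.9, -4.8]
grip_width: 0.0697
grasp_force: 11.6
```

```bash
python3 - <<'E'
from h import *
st(); mc=cam("wrist"); im=vision.camera("wrist"); s=vision.camera("scene")[90:230,180:340]
s=cv2.resize(s,(439,384),interpolation=cv2.INTER_CUBIC); im=im[:, :360]
cv2.imwrite("pics/w3.png",np.hstack([im,s])[:,:,::-1])
E
```

```text
t 8.2 tcp [ 0.5655 -0.1963  0.1051] yaw 106.8 tilt [-0.0002  0.0003 -1.    ] w 0.0697 gf 11.6 F [-0.8914 -0.9228 -4.7619] q [-0.3341  0.5121  0.0685  1.1274  0.0002  0.9427]
```

View pics/w3.png

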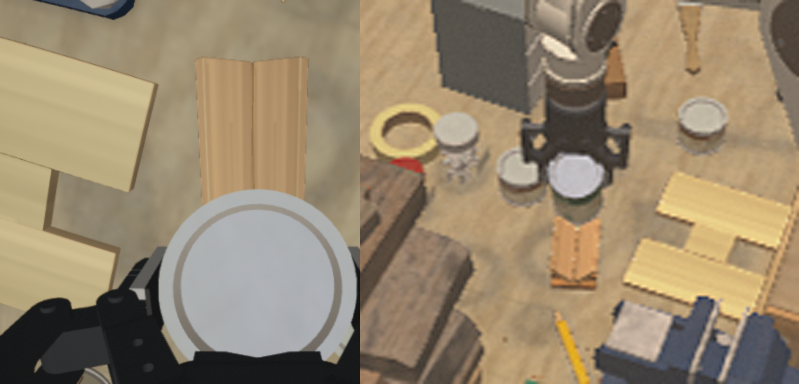

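Request:
{"op": "send_rows", "data": {"motion": "-0.64 1 -0.1 0 0;-0.64 2 -0.2 0.25 0;-0.64 3 -0.2 0.5 0;-0.64 3.9 -0.2 1 0;-0.64 4.8 -0.2 1.5 0"}}

```text
clock: 8.8
eef_pos: [0.5496, -0.1507, 0.0899]
tool_rot: [0.596, 0.803, 0.0, -0.0]
ft_force: [-0.6, -1.8, -1.1]
grip_width: 0.0701
grasp_force: 10.9
```

Request:
{"op": "send_rows", "data": {"motion": "-0.64 0.8 0 0.7 0;-0.64 1.5 0 1.5 0;-0.64 2.2 0 2.4 0;-0.64 2.6 0 3.2 0;-0.64 2.9 0 3.8 0"}}

```text
clock: 9.3
eef_pos: [0.5409, -0.123, 0.0506]
tool_rot: [0.596, 0.803, 0.0, -0.001]
ft_force: [-2.8, 1.6, 0.4]
grip_width: 0.0702
grasp_force: 10.6
```

```bash
python3 - <<'E'
from h import *
st(); mc=cam("wrist"); im=vision.camera("wrist"); s=vision.camera("scene")[90:230,180:340]
s=cv2.resize(s,(439,384),interpolation=cv2.INTER_CUBIC); im=im[:, :360]
cv2.imwrite("pics/w4.png",np.hstack([im,s])[:,:,::-1])
E
```

```text
t 9.3 tcp [ 0.5409 -0.123   0.0506] yaw 106.8 tilt [-0.0014  0.0011 -1.    ] w 0.0702 gf 10.6 F [-2.821   1.6177  0.383 ] q [-0.2241  0.4896 -0.1293  0.9535  0.0008  1.053 ]
```

View pics/w4.png

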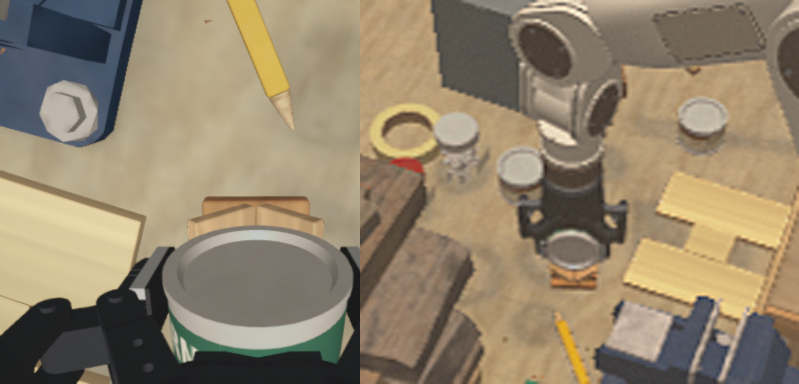

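The tin lies in the trough at about 84 degrees, with its lid facing tool +x. Next I press it down slightly, release, and look at it from higher up.

Request:
{"op": "send_rows", "data": {"motion": "-0.64 0.1 0 0.2 0;-0.64 0.2 0 0.4 0;-0.64 0.2 0 0.6 0;-0.64 0.2 0 0.6 0"}}

```text
clock: 9.8
eef_pos: [0.5405, -0.1223, 0.0463]
tool_rot: [0.596, 0.803, -0.0, -0.0]
ft_force: [-3.9, 2.3, 3.2]
grip_width: 0.0701
grasp_force: 10.6
```

Request:
{"op": "send_rows", "data": {"motion": "-0.7 0 0 0 0;-0.8 0 0 0 0;-1 0 0 0 0;-1 0 0 0 0;-1 0 0 0 0"}}

```text
clock: 10.3
eef_pos: [0.5415, -0.1224, 0.046]
tool_rot: [0.596, 0.803, 0.0, 0.0]
ft_force: [0.3, 0.3, -0.5]
grip_width: 0.0851
grasp_force: 0.0
```

Request:
{"op": "send_rows", "data": {"motion": "-1 0 0 -4 0;-1 0 0 -9 0;-1 -4 0 -14 0;-1 -8 0 -17 0;-1 -8 0 -17 0"}}

```text
clock: 10.8
eef_pos: [0.5671, -0.2025, 0.221]
tool_rot: [0.597, 0.802, 0.001, 0.005]
ft_force: [0.0, -0.7, 0.5]
grip_width: 0.0855
grasp_force: 0.0
```

```bash
python3 - <<'E'
from h import *
st(); mc=cam("wrist"); im=vision.camera("wrist"); s=vision.camera("scene")[90:230,180:340]
s=cv2.resize(s,(439,384),interpolation=cv2.INTER_CUBIC); im=im[:, 60:420]
cv2.imwrite("pics/w5.png",np.hstack([im,s])[:,:,::-1])
E
```

```text
t 10.8 tcp [ 0.5671 -0.2025  0.221 ] yaw 106.6 tilt [ 0.0093 -0.0045 -0.9999] w 0.0855 gf 0.0 F [ 0.0418 -0.6995  0.5319] q [-0.3424  0.4425  0.2667  1.3848 -0.0012  0.9378]
```

View pics/w5.png

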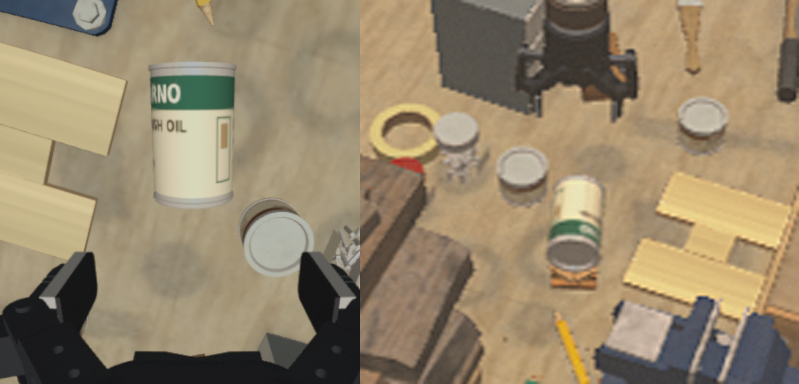

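The tin lies squarely in the trough, its lid end at about (253,68) and its base end at about (254,202) in full-picture pixels. I'll grip it near the base and let the lid end swing down.

```bash
python3 - <<'E'
from h import *
mc=cam("wrist")
a=p2w(mc,(253,66),.105);b=p2w(mc,(254,203),.10);w=p2w(mc,(60+279,245),.05)
o=bot.get_obs(); M=R.from_quat(o["tool_rot"]).as_matrix()
print(a,b,np.linalg.norm(a-b),w)
u=(a-b)/np.linalg.norm(a-b)
t=b+u*.019; d=t-o["eef_pos"]; print(t,M.T@d*100, M.T@(a-b))
E
```

```text
[ 0.5373 -0.1143  0.105 ] [ 0.5669 -0.2117  0.1   ] 0.10195681446679676 [ 0.6632 -0.2441  0.05  ]
[ 0.5614 -0.1935  0.1009] [ 0.8737 -0.2488 11.7137] [ 0.1018 -0.0005 -0.0053]
```

Request:
{"op": "send_rows", "data": {"motion": "-1 0.7 -0.2 4 0;-1 0.7 -0.2 8 0;-1 0.7 -0.2 12 0;-1 0.7 -0.2 16 0;-1 0.7 -0.2 17.4 0"}}

```text
clock: 11.4
eef_pos: [0.5552, -0.1898, 0.0356]
tool_rot: [0.596, 0.803, -0.002, -0.005]
ft_force: [-0.9, 1.0, 1.2]
grip_width: 0.0857
grasp_force: 0.0
```

Request:
{"op": "send_rows", "data": {"motion": "-0.64 0 0 0 0;-0.64 0 0 0 0;-0.64 0 0 0 0;-0.64 0 0 0 0;-0.64 0 0 -0.6 0"}}

```text
clock: 11.9
eef_pos: [0.5591, -0.1921, 0.0472]
tool_rot: [0.596, 0.803, -0.0, -0.001]
ft_force: [-0.2, 1.7, -5.3]
grip_width: 0.0698
grasp_force: 9.5
```

Request:
{"op": "send_rows", "data": {"motion": "-0.64 0 0 -0.6 0;-0.64 0 0 -1.2 0;-0.64 0 0 -1.8 0;-0.64 0 0 -2.4 0;-0.64 0 0 -2.4 0"}}

```text
clock: 12.4
eef_pos: [0.5608, -0.1932, 0.0733]
tool_rot: [0.596, 0.803, -0.0, 0.001]
ft_force: [-0.2, -2.1, -3.1]
grip_width: 0.0707
grasp_force: 8.8
```

```bash
python3 - <<'E'
from h import *
st(); mc=cam("wrist"); im=vision.camera("wrist"); s=vision.camera("scene")[90:230,180:340]
s=cv2.resize(s,(439,384),interpolation=cv2.INTER_CUBIC); im=im[:, 60:420]
cv2.imwrite("pics/w6.png",np.hstack([im,s])[:,:,::-1])
E
```

```text
t 12.4 tcp [ 0.5608 -0.1932  0.0733] yaw 106.8 tilt [ 0.0018 -0.0015 -1.    ] w 0.0707 gf 8.8 F [-0.1807 -2.1069 -3.0675] q [-0.3314  0.5292  0.0069  1.0463 -0.0008  0.9465]
```

View pics/w6.png

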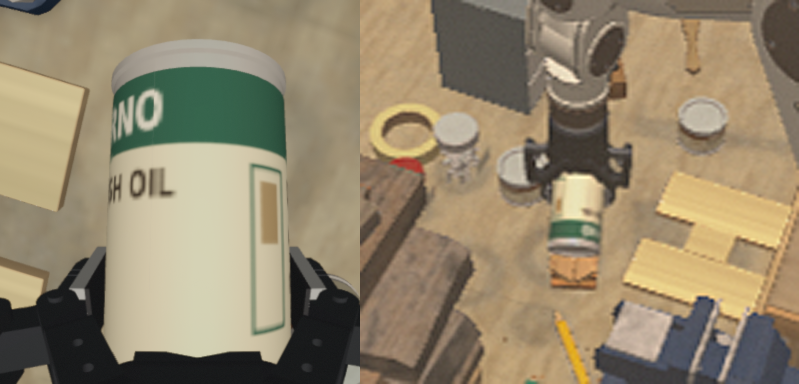

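It works: the lid end rests in the trough and the tin turns between the pads. I'll carry on along the arc.

Request:
{"op": "send_rows", "data": {"motion": "-0.64 0.5 0 -0.8 0;-0.64 1.2 0 -1.5 0;-0.64 2.1 0 -2.3 0;-0.64 3.1 0 -3 0;-0.64 4.2 0 -3.5 0"}}

```text
clock: 13.0
eef_pos: [0.5473, -0.1513, 0.1074]
tool_rot: [0.596, 0.803, -0.0, -0.0]
ft_force: [0.1, 0.1, -6.4]
grip_width: 0.0705
grasp_force: 8.9
```

Request:
{"op": "send_rows", "data": {"motion": "-0.64 1.1 0 -0.5 0;-0.64 2.3 0 -0.7 0;-0.64 3.5 0 -0.8 0;-0.64 4.6 0 -0.7 0;-0.64 4.6 0 -0.7 0"}}

```text
clock: 13.5
eef_pos: [0.5337, -0.1065, 0.1134]
tool_rot: [0.595, 0.803, -0.0, -0.001]
ft_force: [0.4, 0.3, -6.2]
grip_width: 0.0706
grasp_force: 9.2
```

```bash
python3 - <<'E'
from h import *
st(); mc=cam("wrist"); im=vision.camera("wrist"); s=vision.camera("scene")[90:230,180:340]
s=cv2.resize(s,(439,384),interpolation=cv2.INTER_CUBIC); im=im[:, 60:420]
cv2.imwrite("pics/w7.png",np.hstack([im,s])[:,:,::-1])
E
```

```text
t 13.5 tcp [ 0.5337 -0.1065  0.1134] yaw 106.9 tilt [-0.0018  0.0009 -1.    ] w 0.0706 gf 9.2 F [ 0.3924  0.3147 -6.1869] q [-0.1973  0.4065 -0.0789  1.0874  0.0005  1.0784]
```

View pics/w7.png

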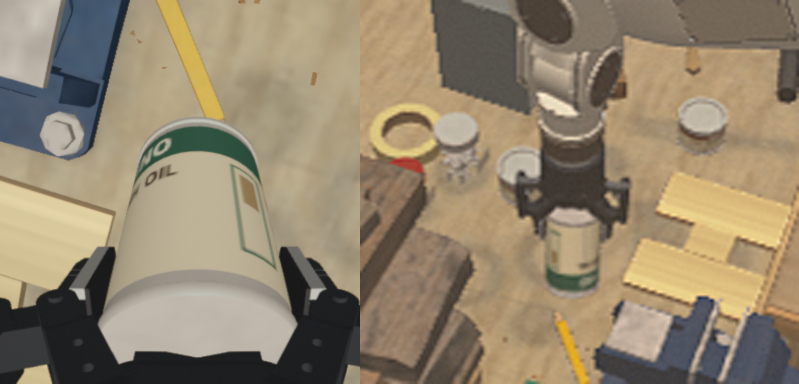

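The tin now hangs free, lid down, about 35 degrees off vertical. I'll carry it with a firm grip to a clear spot by its old place and rock it upright against the bench.

Request:
{"op": "send_rows", "data": {"motion": "-0.6 0 0 0 0;-0.6 0 0 -1 0;-0.6 0 0 -2 0;-0.6 -1.5 2 -2.5 0;-0.6 -4 4.5 -2.5 0"}}

```text
clock: 14.1
eef_pos: [0.5901, -0.1335, 0.1416]
tool_rot: [0.596, 0.803, 0.001, 0.001]
ft_force: [0.9, -0.4, -5.6]
grip_width: 0.0694
grasp_force: 60.5
```

Request:
{"op": "send_rows", "data": {"motion": "-0.6 -2.5 2.5 0 0;-0.6 -3.8 3.9 0 0;-0.6 -3.8 3.9 2 0;-0.6 -3.8 3.9 4 0;-0.6 -3.8 3.9 5 0"}}

```text
clock: 14.6
eef_pos: [0.6369, -0.159, 0.0873]
tool_rot: [0.597, 0.803, -0.001, -0.001]
ft_force: [-1.1, -0.8, -6.4]
grip_width: 0.0692
grasp_force: 60.5
```

Request:
{"op": "send_rows", "data": {"motion": "-0.6 0 0 0.3 0;-0.6 0 0 0.6 0;-0.6 0 0 0.9 0"}}

```text
clock: 14.9
eef_pos: [0.6387, -0.159, 0.0812]
tool_rot: [0.596, 0.803, 0.001, 0.001]
ft_force: [0.5, -0.4, -5.5]
grip_width: 0.0691
grasp_force: 60.5
```

```bash
python3 - <<'E'
from h import *
st(); mc=cam("wrist"); im=vision.camera("wrist"); s=vision.camera("scene")[90:230,180:340]
s=cv2.resize(s,(439,384),interpolation=cv2.INTER_CUBIC); im=im[:, 60:420]
cv2.imwrite("pics/w8.png",np.hstack([im,s])[:,:,::-1])
E
```

```text
t 14.9 tcp [ 0.6387 -0.159   0.0812] yaw 106.8 tilt [ 0.0026 -0.0006 -1.    ] w 0.0691 gf 60.5 F [ 0.5451 -0.3752 -5.5441] q [-0.244   0.6419  0.2291  1.1553  0.      1.0338]
```

Request:
{"op": "send_rows", "data": {"motion": "-0.6 0 0 0.3 0;-0.6 0 0 0.5 0"}}

```text
clock: 15.2
eef_pos: [0.638, -0.1588, 0.0753]
tool_rot: [0.596, 0.803, 0.0, 0.0]
ft_force: [0.8, -0.6, -6.6]
grip_width: 0.0691
grasp_force: 60.5
```

Request:
{"op": "send_rows", "data": {"motion": "-0.6 0 0 0.2 0;-0.6 0 0 0.3 0"}}

```text
clock: 15.4
eef_pos: [0.6375, -0.1587, 0.0716]
tool_rot: [0.596, 0.803, -0.0, -0.0]
ft_force: [0.5, 0.1, -6.2]
grip_width: 0.0694
grasp_force: 60.5
```

Request:
{"op": "send_rows", "data": {"motion": "-0.6 0 0 0.2 0;-0.6 0 0 0.3 0"}}

```text
clock: 15.6
eef_pos: [0.6379, -0.1589, 0.0696]
tool_rot: [0.596, 0.803, 0.0, 0.0]
ft_force: [-1.3, 0.7, 0.6]
grip_width: 0.0688
grasp_force: 60.7
```

View pics/w8.png

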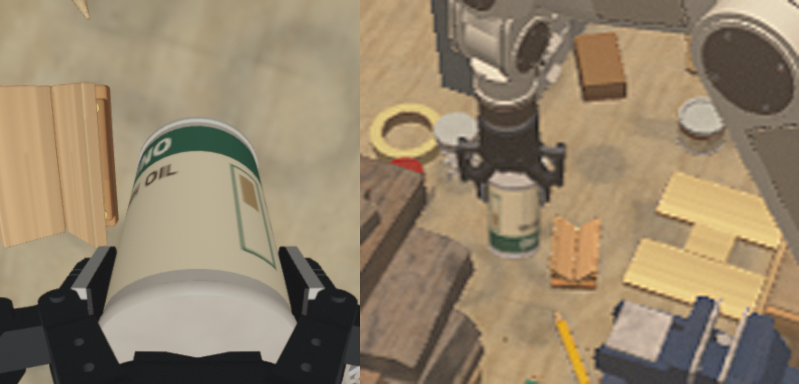

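Request:
{"op": "send_rows", "data": {"motion": "-0.64 0 0 0 0;-0.64 0 0 0 0;-0.64 0.4 0 -0.05 0;-0.64 0.8 0 -0.1 0;-0.64 1.2 0 -0.15 0"}}

```text
clock: 16.1
eef_pos: [0.6338, -0.1466, 0.0699]
tool_rot: [0.596, 0.803, -0.0, -0.001]
ft_force: [0.6, 0.7, -6.4]
grip_width: 0.0701
grasp_force: 13.0
```

Request:
{"op": "send_rows", "data": {"motion": "-0.64 0.6 0 -0.05 0;-0.64 1.3 0 -0.05 0;-0.64 2 0 0 0;-0.64 2.6 0 0.05 0;-0.64 3.2 0 0.1 0"}}

```text
clock: 16.6
eef_pos: [0.6251, -0.1163, 0.0696]
tool_rot: [0.596, 0.803, -0.0, 0.0]
ft_force: [0.5, -0.8, -3.8]
grip_width: 0.07
grasp_force: 13.1
```

Request:
{"op": "send_rows", "data": {"motion": "-0.64 0.5 0 0.1 0;-0.64 1 0 0.2 0;-0.64 1.4 0 0.3 0;-0.64 1.4 0 0.5 0;-0.64 1.4 0 0.5 0"}}

```text
clock: 17.1
eef_pos: [0.6216, -0.1025, 0.0673]
tool_rot: [0.596, 0.803, 0.001, 0.001]
ft_force: [-4.3, 2.3, 10.9]
grip_width: 0.0701
grasp_force: 15.4
```

```bash
python3 - <<'E'
from h import *
st(); mc=cam("wrist"); im=vision.camera("wrist"); s=vision.camera("scene")[90:230,180:340]
s=cv2.resize(s,(439,384),interpolation=cv2.INTER_CUBIC); im=im[:, 60:420]
cv2.imwrite("pics/w9.png",np.hstack([im,s])[:,:,::-1])
E
```

```text
t 17.1 tcp [ 0.6216 -0.1025  0.0673] yaw 106.8 tilt [ 0.0028  0.0007 -1.    ] w 0.0701 gf 15.4 F [-4.3371  2.304  10.948 ] q [-0.164   0.601   0.1161  1.0833  0.0011  1.1133]
```

View pics/w9.png

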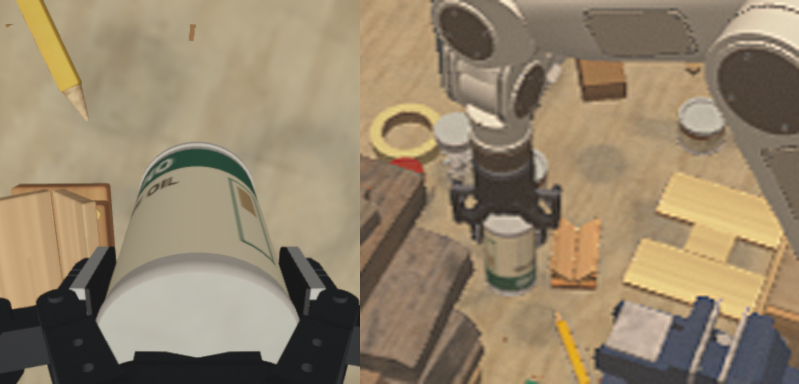

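```bash
cat >> h.py <<'E'
def rows(t,L=90,d=20,c=.024):
    # predicted rows of front rim of held end and far end for tilt t (deg, far end swung to +x)
    m=vision.camera_model("wrist"); W=m["hand_eye"]; t=np.radians(t); ax=np.array([np.sin(t),0,np.cos(t)]); n=np.array([np.cos(t),0,-np.sin(t)])
    P=np.array([0,0,-c]); return [round(w2p((m,W),P+ax*k/1000+n*.035)[1]) for k in (-d,L)]
E
python3 -c "
from h import *
for t in range(-10,65,10): print(t,rows(t))"
```

```text
-10 [201, 181]
0 [216, 157]
10 [236, 133]
20 [260, 109]
30 [285, 86]
40 [312, 63]
50 [337, 42]
60 [360, 23]
```

Row spans put the tin about 12 degrees off vertical. I'll keep pressing lightly and drag it forward so the lid lags into line.

Request:
{"op": "send_rows", "data": {"motion": "-0.64 0.5 0 0.1 0;-0.64 1 0 0.15 0;-0.64 1.5 0 0.2 0;-0.64 2 0 0.25 0;-0.64 2 0 0.25 0"}}

```text
clock: 17.7
eef_pos: [0.6152, -0.0831, 0.0613]
tool_rot: [0.596, 0.803, 0.0, -0.0]
ft_force: [1.2, 0.5, -2.2]
grip_width: 0.07
grasp_force: 14.6
```

```bash
python3 - <<'E'
from h import *
st(); mc=cam("wrist"); im=vision.camera("wrist"); s=vision.camera("scene")[90:230,180:340]
s=cv2.resize(s,(439,384),interpolation=cv2.INTER_CUBIC); im=im[:, 60:420]
cv2.imwrite("pics/w10.png",np.hstack([im,s])[:,:,::-1])
# row edges along centre column to gauge tilt without viewing
g=cv2.cvtColor(im,cv2.COLOR_RGB2LAB).astype(int)
print([(r,*g[r,190:196].mean(0).astype(int)) for r in range(100,300,8)])
E
```

```text
t 17.7 tcp [ 0.6152 -0.0831  0.0613] yaw 106.8 tilt [-0.      0.0009 -1.    ] w 0.07 gf 14.6 F [ 1.1808  0.5134 -2.2449] q [-0.1347  0.5919  0.0827  1.0617  0.0009  1.1421]
[(100, np.int64(165), np.int64(128), np.int64(144)), (108, np.int64(168), np.int64(128), np.int64(143)), (116, np.int64(164), np.int64(128), np.int64(144)), (124, np.int64(166), np.int64(128), np.int64(144)), (132, np.int64(167), np.int64(127), np.int64(144)), (140, np.int64(168), np.int64(128), np.int64(144)), (148, np.int64(171), np.int64(127), np.int64(144)), (156, np.int64(173), np.int64(127), np.int64(145)), (164, np.int64(174), np.int64(127), np.int64(145)), (172, np.int64(175), np.int64(128), np.int64(135)), (180, np.int64(54), np.int64(114), np.int64(134)), (188, np.int64(136), np.int64(127), np.int64(141)), (196, np.int64(137), np.int64(127), np.int64(141)), (204, np.int64(137), np.int64(127), np.int64(141)), (212, np.int64(137), np.int64(127), np.int64(141)), (220, np.int64(137), np.int64(127), np.int64(141)), (228, np.int64(137), np.int64(127), np.int64(141)), (236, np.int64(134), np.int64(127), np.int64(141)), (244, np.int64(151), np.int64(129), np.int64(134)), (252, np.int64(197), np.int64(125), np.int64(134)), (260, np.int64(196), np.int64(125), np.int64(134)), (268, np.int64(195), np.int64(125), np.int64(134)), (276, np.int64(195), np.int64(125), np.int64(134)), (284, np.int64(195), np.int64(125), np.int64(134)), (292, np.int64(195), np.int64(125), np.int64(134))]
```

Span is now 70 rows, so tilt is about 2 degrees. Press slightly, release, rise, and check from above along the line of the wax tins.

Request:
{"op": "send_rows", "data": {"motion": "-0.64 0.1 0 0.15 0;-0.64 0.1 0 0.25 0;-0.64 0.1 0 0.25 0;-0.7 0.1 0 0.25 0;-0.8 0.1 0 0.1 0"}}

```text
clock: 18.3
eef_pos: [0.6146, -0.0833, 0.0607]
tool_rot: [0.596, 0.803, -0.0, -0.0]
ft_force: [0.9, 0.6, 0.6]
grip_width: 0.0768
grasp_force: 0.0
```

Request:
{"op": "send_rows", "data": {"motion": "-1 0 0 0 0;-1 0 0 0 0;-1 0 0 -3 0;-1 0 0 -7 0;-1 0 0 -12 0"}}

```text
clock: 18.8
eef_pos: [0.6132, -0.083, 0.1796]
tool_rot: [0.596, 0.803, -0.001, -0.002]
ft_force: [1.3, -0.1, -0.0]
grip_width: 0.0854
grasp_force: 0.0
```

Request:
{"op": "send_rows", "data": {"motion": "-1 -3 0 -3 0;-1 -6 0 -6 0;-1 -10 -2 -9 0;-1 -14 -4 -10 0;-1 -14 -4 -10 0"}}

```text
clock: 19.3
eef_pos: [0.6165, -0.2352, 0.2832]
tool_rot: [0.599, 0.8, -0.0, 0.003]
ft_force: [-0.1, 0.5, -0.6]
grip_width: 0.0853
grasp_force: 0.0
```

```bash
python3 - <<'E'
from h import *
st(); mc=cam("wrist"); im=vision.camera("wrist"); s=vision.camera("scene")[90:230,180:340]
s=cv2.resize(s,(439,384),interpolation=cv2.INTER_CUBIC); im=im[:, 70:430]
cv2.imwrite("pics/w11.png",np.hstack([im,s])[:,:,::-1])
E
```

```text
t 19.3 tcp [ 0.6165 -0.2352  0.2832] yaw 106.3 tilt [ 0.0039 -0.004  -1.    ] w 0.0853 gf 0.0 F [-0.0888  0.5201 -0.6106] q [-0.3634  0.5737  0.6378  1.6299 -0.0024  0.922 ]
```

View pics/w11.png

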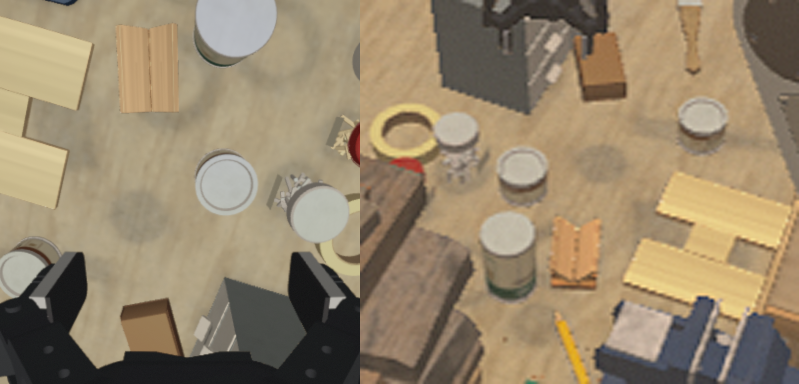

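The oil tin stands upside down (green band low). Wax tin lid is at full-picture (296,184). I'll locate lids with HoughCircles from here on to save views.

```bash
cat >> h.py <<'E'
def lid(im,mc,xy,z,r=.035,roi=60,tol=.12):
    p=w2p(mc,[*xy,z]); 
    q=[w2p(mc,[xy[0]+r*np.cos(a),xy[1]+r*np.sin(a),z]) for a in np.linspace(0,6.28,9)[:-1]]
    R0=np.mean(np.linalg.norm(np.array(q)-p,axis=1)); k=3
    x0,y0=[int(max(0,v-R0-roi)) for v in p]; c=im[y0:int(p[1]+R0+roi),x0:int(p[0]+R0+roi)]
    g=cv2.GaussianBlur(cv2.resize(cv2.cvtColor(c,cv2.COLOR_RGB2GRAY),None,fx=k,fy=k,interpolation=cv2.INTER_CUBIC),(5,5),0)
    h=cv2.HoughCircles(g,cv2.HOUGH_GRADIENT,1,40,param1=80,param2=18,minRadius=int(R0*k*(1-tol)),maxRadius=int(R0*k*(1+tol)))
    out=[]
    if h is not None:
        for cx,cy,rr in h[0][:3]:
            uv=((cx+.5)/k-.5+x0,(cy+.5)/k-.5+y0); out.append((np.round(p2w(mc,uv,z),4),np.round(uv,1),round(rr/k/R0,2)))
    return out
E
python3 - <<'E'
from h import *
mc=cam("wrist"); im=vision.camera("wrist")
print("direct",p2w(mc,(296,184),.05))
print(lid(im,mc,(.664,-.245),.05)); print(lid(im,mc,(.61,-.083),.11))
im=vision.camera("top"); mc=cam("top")
for xy,z in [((.664,-.246),.05),((.457,-.431),.05),((.613,-.083),.11)]: print(lid(im,mc,xy,z,roi=12,tol=.2))
for t in ("divider","wax_a"):
  for d in boxes_of("top",t)[:3]: print(t,d["conf"],np.round(d["rect"],1),p2w(mc,d["rect"][:2],.012))
E
```

```text
direct [ 0.6646 -0.2392  0.05  ]
[(array([ 0.6641, -0.2432,  0.05  ]), array([294.5, 187.2], dtype=float32), np.float64(0.94))]
[(array([ 0.6174, -0.0921,  0.11  ]), array([304.8,  22.8], dtype=float32), np.float64(0.93))]
[]
[]
[(array([ 0.6222, -0.0893,  0.11  ]), array([263.5, 160.2], dtype=float32), np.float64(1.14))]
divider 0.93 [320.8 225.4  18.8  49.9] [ 0.3822 -0.3052  0.012 ]
divider 0.68 [134.4 218.8  56.9  71.3] [0.415  0.4034 0.012 ]
divider 0.6 [276.8 181.3  20.1  26.5] [ 0.5521 -0.1405  0.012 ]
wax_a 0.83 [354.2 204.4  14.9  16.1] [ 0.4606 -0.4334  0.012 ]
```

Request:
{"op": "send_rows", "data": {"motion": "-1 0 0 0 -0.149;-1 0 0 0 -0.298;-1 0 0 0 -0.447;-1 0 0 0 -0.596;-1 0 0 0 -0.745"}}

```text
clock: 20.1
eef_pos: [0.6172, -0.2269, 0.2803]
tool_rot: [0.259, 0.966, 0.0, -0.001]
ft_force: [0.0, 0.7, -0.1]
grip_width: 0.0857
grasp_force: 0.0
```

Request:
{"op": "send_rows", "data": {"motion": "-1 0 0 0 -0.149;-1 0 0 0 -0.298;-1 0 0 0 -0.447;-1 0 0 0 -0.535;-1 0 0 0 -0.535"}}

```text
clock: 20.6
eef_pos: [0.6172, -0.2271, 0.2804]
tool_rot: [-0.002, 1.0, 0.0, -0.0]
ft_force: [-0.4, -0.3, 0.7]
grip_width: 0.0854
grasp_force: 0.0
```

Request:
{"op": "send_rows", "data": {"motion": "-1 -2 -0.3 3 0;-1 -4.8 -0.8 7 0;-1 -4.8 -0.8 11 0;-1 -4.8 -0.8 15 0;-1 -4.8 -0.8 17 0"}}

```text
clock: 21.1
eef_pos: [0.6627, -0.2345, 0.1051]
tool_rot: [-0.001, 1.0, 0.001, -0.004]
ft_force: [-0.4, -0.0, 0.5]
grip_width: 0.0854
grasp_force: 0.0
```

```bash
python3 - <<'E'
from h import *
o=st(); mc=cam("wrist"); im=vision.camera("wrist"); L=lid(im,mc,(.6645,-.243),.05); print(L)
M=R.from_quat(o["tool_rot"]).as_matrix()
for l in L: print(M.T@(l[0]-o["eef_pos"]))
E
```

```text
t 21.1 tcp [ 0.6627 -0.2345  0.1051] yaw -179.9 tilt [-0.0078  0.0028 -1.    ] w 0.0854 gf 0.0 F [-0.3844 -0.0001  0.4644] q [-0.3401  0.7265  0.4493  1.3018  0.     -0.3416]
[(array([ 0.662 , -0.2472,  0.05  ]), array([236.5, 217.2], dtype=float32), np.float64(0.91)), (array([ 0.6706, -0.2486,  0.05  ]), array([234.5, 230.5], dtype=float32), np.float64(0.94))]
[ 0.0003 -0.0129  0.0551]
[-0.0083 -0.0143  0.055 ]
```

Request:
{"op": "send_rows", "data": {"motion": "-1 -0.2 -1.2 0 0;-1 -0.2 -1.2 3 0;-1 -0.2 -1.2 6 0;-1 -0.2 -1.2 8.5 0;-1 -0.2 -1.2 9.2 0"}}

```text
clock: 21.65
eef_pos: [0.6666, -0.2489, 0.0179]
tool_rot: [-0.001, 1.0, 0.0, -0.001]
ft_force: [0.2, -0.3, 0.8]
grip_width: 0.085
grasp_force: 0.0
```

Request:
{"op": "send_rows", "data": {"motion": "-0.58 0 0 0 0;-0.58 0 0 0 0;-0.58 0 0 0 0;-0.58 0 0 0 0;-0.58 0 0 0 0"}}

```text
clock: 22.15
eef_pos: [0.6684, -0.2492, 0.0209]
tool_rot: [-0.001, 1.0, -0.001, 0.002]
ft_force: [0.8, -0.3, 3.0]
grip_width: 0.0687
grasp_force: 69.6
```

Request:
{"op": "send_rows", "data": {"motion": "-0.58 0 0 -3 0;-0.58 0 0 -7 0;-0.58 0 0 -12 0;-0.58 0 0 -16 0;-0.58 0 0 -20 0"}}

```text
clock: 22.65
eef_pos: [0.6663, -0.2485, 0.2197]
tool_rot: [-0.001, 1.0, 0.0, -0.001]
ft_force: [1.3, -1.1, -6.0]
grip_width: 0.0688
grasp_force: 70.7
```

Request:
{"op": "send_rows", "data": {"motion": "-0.58 2 2.5 0 0;-0.58 5 6 0 0;-0.58 8.5 10 0 0;-0.58 12.2 14 0 0;-0.58 16 18 0 0"}}

```text
clock: 23.15
eef_pos: [0.513, -0.0769, 0.2177]
tool_rot: [-0.001, 1.0, 0.0, -0.001]
ft_force: [1.2, 1.4, -4.2]
grip_width: 0.0685
grasp_force: 70.9
```

Request:
{"op": "send_rows", "data": {"motion": "-0.58 1.5 4 0 0;-0.58 3.5 8.5 0 0;-0.58 4.5 13.3 0 0;-0.58 5.2 18.2 0 0;-0.58 5.2 22.5 0 0"}}

```text
clock: 23.65
eef_pos: [0.4608, 0.1482, 0.2185]
tool_rot: [-0.001, 1.0, -0.0, -0.001]
ft_force: [1.3, -0.4, -5.3]
grip_width: 0.0683
grasp_force: 70.9
```

Request:
{"op": "send_rows", "data": {"motion": "-0.58 0 1.9 0 0;-0.58 0 1.9 0 0;-0.58 0 1.9 0 0"}}

```text
clock: 23.95
eef_pos: [0.4621, 0.1656, 0.2181]
tool_rot: [-0.002, 1.0, -0.001, -0.001]
ft_force: [-0.2, -0.4, -6.2]
grip_width: 0.0683
grasp_force: 70.9
```

```bash
python3 - <<'E'
from h import *
st(); im=vision.camera("wrist"); cv2.imwrite("pics/w12.png",im[:,:,::-1])
E
```

```text
t 23.95 tcp [0.4621 0.1656 0.2181] yaw -179.8 tilt [-0.0018 -0.0016 -1.    ] w 0.0683 gf 70.9 F [-0.1747 -0.4358 -6.2102] q [ 0.3446  0.2305 -0.0427  1.2997 -0.0009  0.341 ]
```

View pics/w12.png

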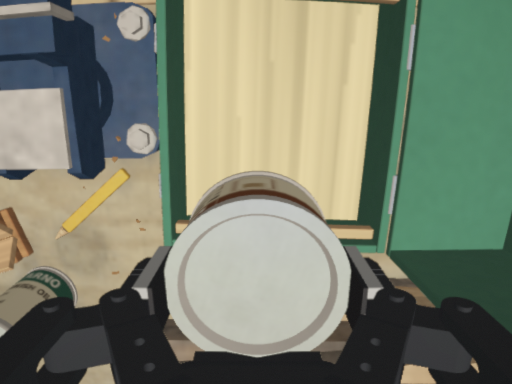

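The case's front rim edge is at columns 159–161 and the back rim at about 405. The near cleat spans rows 221–237 and the floor spans columns 185–372. The tin hangs over the opening.

```bash
python3 - <<'E'
from h import *
mc=cam("wrist"); im=cv2.imread("pics/w12.png")
for n,uv,z in [("front out r60",(158,60),.078),("front out r200",(162,200),.078),("floor L r60",(184.5,60),.008),("floor L 200",(186,200),.008),("floor R 60",(374,60),.008),("floor R200",(360,200),.008),("cleat in L",(190,221),.064),("cleat in R",(340,226),.064),("cleatout L",(190,236),.064),("cleatoutR",(360,240),.064),("far cleat",(370,3),.064)]: print(n,p2w(mc,uv,z))
for r in (60,120,160): 
    print(r,[(c,*im[r,c]) for c in list(range(150,192,2))+list(range(360,418,3))])
E
```

```text
front out r60 [0.3627 0.0868 0.078 ]
front out r200 [0.4763 0.0828 0.078 ]
floor L r60 [0.3555 0.0936 0.008 ]
floor L 200 [0.4969 0.0885 0.008 ]
floor R 60 [0.3541 0.2779 0.008 ]
floor R200 [0.4963 0.2745 0.008 ]
cleat in L [0.5004 0.1031 0.064 ]
cleat in R [0.5048 0.2405 0.064 ]
cleatout L [0.5151 0.1023 0.064 ]
cleatoutR [0.5188 0.2604 0.064 ]
far cleat [0.3165 0.2538 0.064 ]
60 [(150, np.uint8(108), np.uint8(88), np.uint8(70)), (152, np.uint8(111), np.uint8(89), np.uint8(71)), (154, np.uint8(109), np.uint8(88), np.uint8(70)), (156, np.uint8(66), np.uint8(65), np.uint8(42)), (158, np.uint8(107), np.uint8(136), np.uint8(84)), (160, np.uint8(108), np.uint8(138), np.uint8(84)), (162, np.uint8(110), np.uint8(138), np.uint8(85)), (164, np.uint8(108), np.uint8(136), np.uint8(83)), (166, np.uint8(77), np.uint8(101), np.uint8(64)), (168, np.uint8(52), np.uint8(67), np.uint8(42)), (170, np.uint8(53), np.uint8(68), np.uint8(44)), (172, np.uint8(53), np.uint8(68), np.uint8(43)), (174, np.uint8(54), np.uint8(69), np.uint8(44)), (176, np.uint8(54), np.uint8(70), np.uint8(45)), (178, np.uint8(53
[... 4778 characters left out ...]
8, np.uint8(50), np.uint8(64), np.uint8(41)), (381, np.uint8(50), np.uint8(65), np.uint8(41)), (384, np.uint8(50), np.uint8(64), np.uint8(40)), (387, np.uint8(51), np.uint8(66), np.uint8(42)), (390, np.uint8(104), np.uint8(131), np.uint8(82)), (393, np.uint8(112), np.uint8(142), np.uint8(88)), (396, np.uint8(111), np.uint8(140), np.uint8(92)), (399, np.uint8(87), np.uint8(109), np.uint8(110)), (402, np.uint8(64), np.uint8(83), np.uint8(53)), (405, np.uint8(108), np.uint8(138), np.uint8(85)), (408, np.uint8(110), np.uint8(138), np.uint8(86)), (411, np.uint8(109), np.uint8(138), np.uint8(85)), (414, np.uint8(108), np.uint8(138), np.uint8(85)), (417, np.uint8(108), np.uint8(138), np.uint8(85))]
```

```bash
python3 - <<'E'
from h import *
def edges(row,c0,c1):  # strongest gradients along a row
    g=np.gradient(cv2.GaussianBlur(row.astype(float)[None],(5,1),0)[0]); return g
for k in range(2):
    o=bot.get_obs(); mc=cam("wrist"); im=vision.camera("wrist"); print(o["eef_pos"],o["tool_rot"],o["joint_vel"])
    red=im[:,:,0].astype(float)
    for r in (40,90,140):
        g=edges(red[r-3:r+4].mean(0),0,512); l=175+np.argmax(g[175:195]); rr=355+np.argmin(g[355:385]); 
        a=p2w(mc,(l,r),.008); b=p2w(mc,(rr,r),.008); print(r,l,rr,a,b,"cy",(a+b)[1]/2,"w",(b-a)[1])
im=vision.camera("top"); mc=cam("top"); t0=cv2.imread("pics/top0.png")[:,:,::-1]
for r in (205,220,235):
    g=edges(t0[r-3:r+4,:,0].astype(float).mean(0),0,512); 
    print(r,t0[r,160:224,0])
E
```

```text
[0.4623 0.165  0.2183] [-0.0011  1.     -0.0007 -0.0008] [-0.021  -0.0043  0.0009 -0.0008  0.005   0.0006]
40 184 376 [0.337  0.0938 0.008 ] [0.3355 0.2786 0.008 ] cy 0.18619677998865064 w 0.18483200519545362
90 184 371 [0.3838 0.0919 0.008 ] [0.3827 0.2769 0.008 ] cy 0.18441698949737692 w 0.1850026050470574
140 185 366 [0.4331 0.0907 0.008 ] [0.4323 0.2756 0.008 ] cy 0.18313579730648263 w 0.18493684499409807
[0.4625 0.1646 0.2184] [-0.0006  1.     -0.0005 -0.0006] [-0.0131 -0.0045  0.0024 -0.0001  0.0028  0.0011]
40 184 376 [0.3372 0.0936 0.008 ] [0.3359 0.2785 0.008 ] cy 0.18608081896990394 w 0.18489485521357146
90 184 372 [0.384  0.0917 0.008 ] [0.3831 0.2778 0.008 ] cy 0.18476090794002134 w 0.18608287527511497
140 185 366 [0.4334 0.0904 0.008 ] [0.4327 0.2754 0.008 ] cy 0.182926320977562 w 0.18501316141558685
205 [ 51  52  68  83  70  43  29  54 109 153 173 177 178 179 177 171 167 166
 169 170 170 173 176 179 180 178 170 166 166 171 174 174 173 172 168 167
 169 173 173 175 178 179 177 174 169 169 172 174 175 174 173 172 173 173
 165 134  94  74  87 113 130 135 133 132]
220 [ 48  51  48  48  44  32  39  87 135 165 176 179 180 179 175 169 166 168
 171 171 171 173 176 178 178 172 164 161 164 170 172 173 170 169 166 166
 169 172 173 177 180 180 178 174 172 171 173 176 175 175 173 173 174 173
 157 120  73  62  87 117 129 128 116  88]
235 [ 56  79  97  80  42  30  55 111 157 174 179 180 180 177 168 163 166 170
 172 172 173 173 175 176 173 165 158 158 162 166 170 170 171 169 166 166
 168 172 172 176 179 179 176 172 170 173 176 178 176 175 176 177 177 172
 145 101  71  79 106 128 137 133 118  88]
```

```bash
python3 - <<'E'
from h import *
mc=cam("top"); t0=cv2.imread("pics/top0.png")[:,:,::-1].astype(int)
for r,c in ((205,215.7),(220,214.9),(235,214.6)): print("inner front",p2w(mc,(c,r),.078))
for r,c in ((205,167.8),(220,166.8),(235,166.2)): print("back floor?",p2w(mc,(c,r),.008))
for r in (205,220,235): print(r,t0[r,212:232].tolist())
for c in (185,200): print(c,[t0[r,c].tolist() for r in list(range(184,198))],[t0[r,c].tolist() for r in range(244,258)])
E
```

```text
inner front [0.4623 0.0881 0.078 ]
inner front [0.4072 0.0913 0.078 ]
inner front [0.3524 0.0927 0.078 ]
back floor? [0.4662 0.2773 0.008 ]
back floor? [0.409  0.2811 0.008 ]
back floor? [0.352  0.2834 0.008 ]
205 [[173, 153, 106], [173, 155, 108], [165, 150, 105], [134, 132, 96], [94, 111, 89], [74, 94, 82], [87, 88, 73], [113, 99, 77], [130, 115, 84], [135, 118, 90], [133, 116, 85], [132, 114, 83], [132, 114, 84], [133, 114, 85], [134, 117, 87], [131, 115, 85], [132, 115, 87], [134, 117, 88], [132, 115, 86], [131, 114, 86]]
220 [[174, 155, 108], [173, 154, 108], [157, 144, 101], [120, 124, 92], [73, 101, 79], [62, 82, 64], [87, 84, 61], [117, 104, 78], [129, 113, 86], [128, 113, 87], [116, 106, 90], [88, 87, 93], [65, 75, 98], [56, 71, 99], [54, 68, 97], [56, 70, 99], [53, 69, 97], [49, 65, 95], [48, 64, 93], [48, 65, 95]]
235 [[177, 158, 110], [172, 155, 109], [145, 138, 99], [101, 114, 86], [71, 95, 78], [79, 87, 71], [106, 99, 76], [128, 114, 86], [137, 121, 93], [133, 118, 92], [118, 106, 90], [88, 85, 91], [59, 69, 94], [45, 62, 94], [46, 64, 94], [48, 64, 95], [49, 66, 96], [
[... 232 characters left out ...]
105], [177, 158, 110], [178, 159, 111]] [[161, 143, 97], [159, 141, 97], [155, 136, 93], [162, 140, 98], [160, 137, 93], [143, 126, 90], [108, 114, 86], [81, 106, 85], [87, 97, 83], [97, 93, 80], [99, 92, 80], [97, 90, 79], [96, 88, 77], [97, 89, 78]]
200 [[136, 118, 85], [136, 118, 87], [139, 121, 90], [141, 124, 92], [136, 123, 92], [114, 114, 87], [88, 104, 80], [105, 108, 80], [146, 127, 89], [160, 136, 93], [163, 138, 93], [170, 148, 102], [175, 156, 108], [178, 158, 111]] [[177, 158, 110], [177, 158, 111], [175, 153, 107], [170, 146, 99], [165, 139, 96], [154, 133, 93], [123, 118, 85], [88, 103, 82], [88, 96, 82], [98, 94, 83], [102, 93, 83], [102, 93, 81], [100, 93, 80], [98, 89, 79]]
```

```bash
python3 - <<'E'
from h import *
mc=cam("top")
for c in (185,200): print([p2w(mc,(c,r),.078) for r in (190,251.4)])
mc=cam("wrist"); im=vision.camera("wrist").astype(int)
for c in (190,360): print(c,[(r,*im[r,c]) for r in range(212,256,2)])
E
```

```text
[array([0.5188, 0.2008, 0.078 ]), array([0.294 , 0.2012, 0.078 ])]
[array([0.5182, 0.1456, 0.078 ]), array([0.2933, 0.1464, 0.078 ])]
190 [(212, np.int64(224), np.int64(209), np.int64(164)), (214, np.int64(136), np.int64(131), np.int64(100)), (216, np.int64(111), np.int64(117), np.int64(103)), (218, np.int64(137), np.int64(136), np.int64(122)), (220, np.int64(117), np.int64(106), np.int64(88)), (222, np.int64(114), np.int64(105), np.int64(92)), (224, np.int64(173), np.int64(175), np.int64(167)), (226, np.int64(197), np.int64(200), np.int64(191)), (228, np.int64(198), np.int64(200), np.int64(191)), (230, np.int64(197), np.int64(200), np.int64(190)), (232, np.int64(197), np.int64(200), np.int64(190)), (234, np.int64(196), np.int64(199), np.int64(190)), (236, np.int64(197), np.int64(199), np.int64(189)), (238, np.int64(197), np.int64(200), np.int64(189)), (240, np.int64(197), np.int64(199), np.int64(189)), (242, np.int64(197), np.int64(200), np.int64(189)), (244, np.int64(194), np.int64(196), np.int64(186)), (246, np.int64(172), np.int64(169), np.int64(158)), (248, np.int64(161), np.int
[... 596 characters left out ...]
204), np.int64(175), np.int64(131)), (230, np.int64(210), np.int64(188), np.int64(142)), (232, np.int64(208), np.int64(186), np.int64(141)), (234, np.int64(209), np.int64(187), np.int64(141)), (236, np.int64(196), np.int64(174), np.int64(130)), (238, np.int64(59), np.int64(75), np.int64(58)), (240, np.int64(46), np.int64(71), np.int64(56)), (242, np.int64(47), np.int64(75), np.int64(58)), (244, np.int64(82), np.int64(129), np.int64(101)), (246, np.int64(88), np.int64(142), np.int64(113)), (248, np.int64(88), np.int64(141), np.int64(112)), (250, np.int64(101), np.int64(140), np.int64(111)), (252, np.int64(151), np.int64(141), np.int64(117)), (254, np.int64(122), np.int64(116), np.int64(106))]
```

The case centre is about (0.4065, 0.184), turned about -2 degrees, and both cameras agree on this. I'm setting the first wax tin down.

Request:
{"op": "send_rows", "data": {"motion": "-0.58 0.6 1.7 3 0;-0.58 0.6 1.7 7 0;-0.58 0.6 1.7 11 0;-0.58 0.6 1.7 14.5 0;-0.58 0.6 1.7 17.5 0"}}

```text
clock: 24.7
eef_pos: [0.4565, 0.1816, 0.0422]
tool_rot: [-0.0, 1.0, -0.0, -0.0]
ft_force: [0.4, -0.5, -5.9]
grip_width: 0.0682
grasp_force: 71.1
```

Request:
{"op": "send_rows", "data": {"motion": "-0.58 0 0 0.5 0;-0.58 0 0 1 0;-0.58 0 0 1.2 0;-0.58 0 0 1.2 0"}}

```text
clock: 25.1
eef_pos: [0.4583, 0.183, 0.0333]
tool_rot: [-0.001, 1.0, 0.001, 0.001]
ft_force: [-1.0, 0.2, -6.4]
grip_width: 0.0683
grasp_force: 71.1
```

Request:
{"op": "send_rows", "data": {"motion": "-0.58 0 0 0.2 0;-0.58 0 0 0.4 0;-0.58 0 0 0.4 0"}}

```text
clock: 25.4
eef_pos: [0.4579, 0.183, 0.0288]
tool_rot: [-0.001, 1.0, 0.0, 0.001]
ft_force: [0.5, -0.5, -1.5]
grip_width: 0.0686
grasp_force: 72.1
```

Request:
{"op": "send_rows", "data": {"motion": "-0.7 0 0 0 0;-0.8 0 0 0 0;-1 0 0 0 0;-1 0 0 0 0;-1 0 0 0 0"}}

```text
clock: 25.9
eef_pos: [0.4571, 0.1827, 0.028]
tool_rot: [-0.001, 1.0, 0.0, 0.0]
ft_force: [0.2, -1.0, -0.5]
grip_width: 0.0854
grasp_force: 0.0
```

Request:
{"op": "send_rows", "data": {"motion": "-1 0 0 -3 0;-1 0 0 -7 0;-1 0 0 -11 0;-1 0 0 -16 0;-1 0 0 -20 0"}}

```text
clock: 26.4
eef_pos: [0.4571, 0.1827, 0.2306]
tool_rot: [-0.001, 1.0, 0.0, 0.001]
ft_force: [1.9, 0.4, -0.6]
grip_width: 0.0855
grasp_force: 0.0
```

Request:
{"op": "send_rows", "data": {"motion": "-1 0 -3.5 0 0;-1 0 -8 0 0;-1 0 -13 0 0;-1 0 -18 0 0;-1 0 -23 0 0"}}

```text
clock: 26.9
eef_pos: [0.4571, -0.049, 0.2281]
tool_rot: [-0.001, 1.0, -0.0, 0.0]
ft_force: [1.0, -0.1, 0.1]
grip_width: 0.0854
grasp_force: 0.0
```

Request:
{"op": "send_rows", "data": {"motion": "-1 0 -5 0 0;-1 0 -10 0 0;-1 0 -15 2 0;-1 0 -20 4 0;-1 0 -24 4 0"}}

```text
clock: 27.4
eef_pos: [0.4563, -0.2885, 0.1855]
tool_rot: [-0.001, 1.0, 0.001, -0.002]
ft_force: [0.1, -0.2, 0.2]
grip_width: 0.0853
grasp_force: 0.0
```

Request:
{"op": "send_rows", "data": {"motion": "-1 0 -5 0 0;-1 0 -8 0 0;-1 0 -11 0 0;-1 0 -11 0 0;-1 0 -11 0 0"}}

```text
clock: 27.9
eef_pos: [0.4577, -0.3975, 0.1872]
tool_rot: [-0.0, 1.0, 0.001, -0.0]
ft_force: [-0.5, 0.1, -0.8]
grip_width: 0.0855
grasp_force: 0.0
```

```bash
python3 - <<'E'
from h import *
o=st(); mc=cam("wrist"); im=vision.camera("wrist"); print(lid(im,mc,(.458,-.431),.05)); cv2.imwrite("pics/w13.png",im[:,:,::-1])
for t in ("divider","wax_a"):
  for d in boxes_of("wrist",t)[:3]: print(t,round(d["conf"],2),np.round(d["rect"],1),p2w(mc,d["rect"][:2],.012 if t=="divider" else .04))
mc=cam("top"); im=vision.camera("top"); cv2.imwrite("pics/top1.png",im[:,:,::-1])
for t in ("divider","wax_a","oil_a"):
  for d in boxes_of("top",t)[:3]: print(t,round(d["conf"],2),np.round(d["rect"],1),p2w(mc,d["rect"][:2],.012 if t=="divider" else .04))
E
```

```text
t 27.9 tcp [ 0.4577 -0.3975  0.1872] yaw -179.9 tilt [-0.0008  0.0012 -1.    ] w 0.0855 gf 0.0 F [-0.4883  0.0988 -0.775 ] q [-0.7153  0.4742  0.2284  1.3264  0.0004 -0.7162]
[(array([ 0.4561, -0.4294,  0.05  ]), array([219.2, 183.2], dtype=float32), np.float64(0.92)), (array([ 0.4683, -0.4334,  0.05  ]), array([214.8, 197.2], dtype=float32), np.float64(1.06))]
divider 0.64 [410.9  98.2 202.3 196.3] [ 0.3858 -0.2587  0.012 ]
wax_a 0.86 [219.  180.6  90.7  89.6] [ 0.4563 -0.4306  0.04  ]
divider 0.87 [303.6 225.6  52.6  49.6] [ 0.3821 -0.24    0.012 ]
wax_a 0.85 [191.  206.1  22.   15.3] [0.4602 0.1842 0.04  ]
wax_a 0.61 [138.8 217.7  56.5  69.7] [0.4189 0.3798 0.04  ]
wax_a 0.57 [349.1 207.2   3.6  17.8] [ 0.4496 -0.4085  0.04  ]
oil_a 0.87 [263.6 163.6  20.2  17.3] [ 0.6175 -0.0904  0.04  ]
```

Request:
{"op": "send_rows", "data": {"motion": "-1 0 -3.2 3 0;-1 0 -3.2 7 0;-1 0 -3.2 11 0;-1 0 -3.2 15 0;-1 0 -3.2 17 0"}}

```text
clock: 28.75
eef_pos: [0.4564, -0.427, 0.014]
tool_rot: [-0.001, 1.0, 0.002, -0.002]
ft_force: [-1.1, 1.3, 0.2]
grip_width: 0.0853
grasp_force: 0.0
```

Request:
{"op": "send_rows", "data": {"motion": "-0.58 0 0 0 0;-0.58 0 0 0 0;-0.58 0 0 0 0;-0.58 0 0 0 0;-0.58 0 0 0 0"}}

```text
clock: 29.25
eef_pos: [0.4587, -0.4295, 0.0187]
tool_rot: [-0.001, 1.0, -0.0, 0.0]
ft_force: [-0.2, 0.8, -5.7]
grip_width: 0.0685
grasp_force: 69.1
```

Request:
{"op": "send_rows", "data": {"motion": "-0.58 0 0 -3 0;-0.58 0 0 -7 0;-0.58 0 0 -12 0;-0.58 0 0 -16 0;-0.58 0 0 -21 0"}}

```text
clock: 29.75
eef_pos: [0.4575, -0.4286, 0.2289]
tool_rot: [-0.001, 1.0, 0.001, -0.001]
ft_force: [1.2, -0.9, -7.2]
grip_width: 0.0692
grasp_force: 71.3
```

```bash
python3 -c "
from h import *
o=st()"
```

```text
t 29.75 tcp [ 0.4575 -0.4286  0.2289] yaw -179.9 tilt [-0.0014  0.0014 -1.    ] w 0.0692 gf 71.3 F [ 1.1504 -0.9383 -7.2029] q [-0.7529  0.5038  0.3837  1.4527  0.0001 -0.755 ]
```

Request:
{"op": "send_rows", "data": {"motion": "-0.58 0 4 0 0;-0.58 0 9 0 0;-0.58 0 14 0 0;-0.58 0 19 0 0;-0.58 0 24 0 0"}}

```text
clock: 30.25
eef_pos: [0.4572, -0.1874, 0.2285]
tool_rot: [-0.001, 1.0, -0.0, 0.001]
ft_force: [2.0, 1.2, -5.4]
grip_width: 0.0689
grasp_force: 71.4
```

Request:
{"op": "send_rows", "data": {"motion": "-0.58 0 5 0 0;-0.58 0 10 0 0;-0.58 1 14.8 0 0;-0.58 2.5 19.4 0 0;-0.58 4 24 0 0"}}

```text
clock: 30.75
eef_pos: [0.4162, 0.0524, 0.2285]
tool_rot: [-0.001, 1.0, 0.0, 0.001]
ft_force: [1.4, 1.0, -6.4]
grip_width: 0.0689
grasp_force: 71.4
```

Request:
{"op": "send_rows", "data": {"motion": "-0.58 2 4 0 0;-0.58 4 8 0 0;-0.58 5.5 11.5 0 0;-0.58 6.1 13.4 0 0;-0.58 6.1 13.4 0 0"}}

```text
clock: 31.25
eef_pos: [0.3548, 0.1866, 0.2286]
tool_rot: [-0.004, 1.0, 0.001, 0.001]
ft_force: [-0.2, 0.1, -5.2]
grip_width: 0.0688
grasp_force: 71.5
```

Request:
{"op": "send_rows", "data": {"motion": "-0.58 0 0 3 0;-0.58 0 0 7 0;-0.58 0 0 11 0;-0.58 0 0 15 0;-0.58 0 0 17 0"}}

```text
clock: 31.75
eef_pos: [0.3541, 0.1826, 0.0555]
tool_rot: [-0.001, 1.0, -0.001, -0.002]
ft_force: [0.0, 0.2, -5.3]
grip_width: 0.0689
grasp_force: 71.3
```

```bash
python3 -c "
from h import *
o=st()"
```

```text
t 31.75 tcp [0.3541 0.1826 0.0555] yaw -179.9 tilt [-0.0034 -0.0022 -1.    ] w 0.0689 gf 71.3 F [ 0.0118  0.1741 -5.2728] q [ 0.4765  0.2221 -0.5297  0.823  -0.0004  0.4753]
```

Request:
{"op": "send_rows", "data": {"motion": "-0.58 0 0 1 0;-0.58 0 0 2 0;-0.58 0 0 2.5 0;-0.58 0 0 2.7 0;-0.58 0 0 2.8 0"}}

```text
clock: 32.25
eef_pos: [0.3567, 0.1848, 0.0305]
tool_rot: [-0.001, 1.0, 0.0, 0.001]
ft_force: [0.8, 0.1, -5.7]
grip_width: 0.0689
grasp_force: 71.3
```

Request:
{"op": "send_rows", "data": {"motion": "-0.58 0 0 0.2 0;-0.58 0 0 0.2 0"}}

```text
clock: 32.45
eef_pos: [0.3562, 0.1846, 0.0282]
tool_rot: [-0.001, 1.0, 0.0, 0.0]
ft_force: [-0.3, 0.2, -6.7]
grip_width: 0.0691
grasp_force: 71.3
```

Request:
{"op": "send_rows", "data": {"motion": "-0.58 0 0 0.2 0;-0.58 0 0 0.2 0;-0.7 0 0 0.2 0;-0.8 0 0 0.2 0;-1 0 0 0.2 0"}}

```text
clock: 32.95
eef_pos: [0.3568, 0.1849, 0.0265]
tool_rot: [-0.001, 1.0, 0.0, 0.001]
ft_force: [-0.7, 0.3, 1.1]
grip_width: 0.0852
grasp_force: 0.0
```

Request:
{"op": "send_rows", "data": {"motion": "-1 0 0 0 0;-1 0 0 0 0;-1 0 0 -4 0;-1 0 0 -9 0;-1 0 0 -14 0"}}

```text
clock: 33.45
eef_pos: [0.3551, 0.184, 0.1671]
tool_rot: [-0.001, 1.0, -0.0, -0.001]
ft_force: [1.4, 1.3, 0.1]
grip_width: 0.0854
grasp_force: 0.0
```

Request:
{"op": "send_rows", "data": {"motion": "-1 0 0 -5 0;-1 0 -3 -8 0;-1 0 -7 -10 0;-1 0 -12 -10 0;-1 0 -16.5 -10 0"}}

```text
clock: 33.95
eef_pos: [0.3565, 0.0179, 0.267]
tool_rot: [-0.002, 1.0, -0.0, 0.002]
ft_force: [0.9, -0.4, 0.3]
grip_width: 0.0856
grasp_force: 0.0
```

Request:
{"op": "send_rows", "data": {"motion": "-1 0 -5 0 0.14;-1 0 -9.5 0 0.28;-1 0 -14 0 0.42;-1 -1 -18 0 0.56;-1 -2 -22 0 0.7"}}

```text
clock: 34.45
eef_pos: [0.3764, -0.2025, 0.2661]
tool_rot: [0.345, 0.939, 0.0, 0.0]
ft_force: [2.0, 0.7, 0.5]
grip_width: 0.0855
grasp_force: 0.0
```

Request:
{"op": "send_rows", "data": {"motion": "-1 0 0 0 0.145;-1 0 0 0 0.29;-1 0 0 0 0.435;-1 0 0 0 0.58;-1 0 0 0 0.725"}}

```text
clock: 34.95
eef_pos: [0.3766, -0.2006, 0.2658]
tool_rot: [0.655, 0.755, -0.0, -0.0]
ft_force: [0.2, 0.3, -0.2]
grip_width: 0.0854
grasp_force: 0.0
```

Request:
{"op": "send_rows", "data": {"motion": "-1 0 0 0 0.146;-1 0 0 0 0.146;-1 0 0 0 0.146"}}

```text
clock: 35.25
eef_pos: [0.3767, -0.2005, 0.2658]
tool_rot: [0.705, 0.709, -0.0, -0.0]
ft_force: [-0.3, 0.5, -0.9]
grip_width: 0.0854
grasp_force: 0.0
```

```bash
python3 - <<'E'
from h import *
o=st(); mc=cam("wrist"); im=vision.camera("wrist"); cv2.imwrite("pics/w14.png",im[:,:,::-1])
mt=cam("top"); vision.camera("top")
for t in ("divider",):
  for d in boxes_of("wrist",t)[:3]: print(t,round(d["conf"],2),np.round(d["rect"],1),p2w(mc,d["rect"][:2],.012))
for t in ("wax_a","divider"):
  for d in boxes_of("top",t)[:4]: print(t,round(d["conf"],2),np.round(d["rect"],1),p2w(mt,d["rect"][:2],.05))
hsv=cv2.cvtColor(im,cv2.COLOR_RGB2HSV); print([tuple(hsv[r,c]) for r,c in ((150,200),(150,260),(200,200),(100,350),(250,256))])
E
```

```text
t 35.25 tcp [ 0.3767 -0.2005  0.2658] yaw 90.3 tilt [-0.0001  0.     -1.    ] w 0.0854 gf 0.0 F [-0.2573  0.5227 -0.8524] q [-0.4892  0.0815 -0.097   1.3924 -0.      1.0766]
divider 0.82 [270.1 187.4 160.4 173.5] [ 0.3923 -0.2327  0.012 ]
wax_a 0.89 [191.3 206.6  17.8  21.2] [0.458  0.1817 0.05  ]
wax_a 0.65 [192.2 234.1  15.7  18.6] [0.3557 0.1786 0.05  ]
divider 0.74 [302.4 223.6  47.5  45.8] [ 0.3902 -0.232   0.05  ]
[(np.uint8(22), np.uint8(74), np.uint8(203)), (np.uint8(22), np.uint8(74), np.uint8(202)), (np.uint8(20), np.uint8(69), np.uint8(173)), (np.uint8(21), np.uint8(68), np.uint8(172)), (np.uint8(22), np.uint8(75), np.uint8(204))]
```

```bash
cat >> h.py <<'E'
def divider(im,mc,xy,z=.012):
    hsv=cv2.cvtColor(im,cv2.COLOR_RGB2HSV); m=((hsv[:,:,2]>186)&(hsv[:,:,1]>62)&(hsv[:,:,1]<130)&(hsv[:,:,0]>15)&(hsv[:,:,0]<30)).astype(np.uint8)
    m=cv2.morphologyEx(m,cv2.MORPH_OPEN,np.ones((3,3))); n,l,s,c=cv2.connectedComponentsWithStats(m)
    k=max(range(1,n),key=lambda i:s[i,4]); ct=max(cv2.findContours((l==k).astype(np.uint8),cv2.RETR_EXTERNAL,cv2.CHAIN_APPROX_NONE)[0],key=len)[:,0,:]
    P=np.array([p2w(mc,p,z)[:2] for p in ct])*1000; (c,wh,a)=cv2.minAreaRect(P.astype(np.float32))
    hull=cv2.convexHull(P.astype(np.float32))[:,0]; mid=[]
    return np.array(c)/1000,wh,a,s[k],P
E
python3 - <<'E'
from h import *
mc=cam("wrist"); im=cv2.imread("pics/w14.png")[:,:,::-1]
c,wh,a,s,P=divider(im,mc,None); print(c,wh,a,s)
# waist: contour points near centre in y
q=P[np.abs(P[:,1]-c[1]*1000)<12]; print(q[:,0].min(),q[:,0].max(),np.percentile(q[:,0],[10,50,90]))
E
```

```text
[ 0.3837 -0.2591] (242.83116149902344, 181.01063537597656) 88.66417694091797 [  188   104   159   192 20851]
299.14372676666187 473.23788908915634 [310.2352 357.7648 458.4768]
```

```bash
python3 - <<'E'
from h import *
mc=cam("wrist"); im=cv2.imread("pics/w14.png")[:,:,::-1].copy(); im2=im.copy(); im2[277:]=0
c,wh,a,s,P=divider(im2,mc,None); print(c,wh,a,s)
for dy in (-20,-10,0,10,20):
    q=P[np.abs(P[:,1]-c[1]*1000-dy)<3][:,0]; print(dy,np.round(np.sort(q),0))
for r in range(96,310,4): print(r,''.join('#' if (im[r,c].max()>186 and 62<(1-im[r,c].min()/max(1,im[r,c].max()))*255<130) else '.' for c in range(160,370,4)))
E
```

```text
[ 0.3842 -0.2451] (214.15005493164062, 181.61936950683594) 88.93051147460938 [  188   104   159   173 20774]
-20 [299. 299. 299. 301. 302. 303. 304. 305. 307. 308. 309. 310. 312. 313.
 314. 315. 316. 318. 319. 320. 321. 322. 324. 325. 326. 327. 329. 330.
 331. 332. 333. 335. 336. 337. 338. 339. 341. 342. 343. 344. 346. 347.
 348. 349. 350. 352. 353. 354. 355. 356. 358. 358. 358. 416. 416. 416.
 417. 418. 419.]
-10 [358. 358. 358. 358. 358. 415. 415. 415. 415.]
0 [358. 358. 358. 358. 358. 416. 416. 416. 416.]
10 [358. 358. 358. 358. 358. 416. 416. 416. 416. 416.]
20 [358. 358. 358. 358. 358. 417. 417. 417. 417. 417.]
96 .....................................................
100 .....................................................
104 ........######.......................................
108 ........#######################################......
112 ........#######################################......
116 ........#######################################......
120 ........#######################################......
124 ........#######################################......
128 ........#
[... 1954 characters left out ...]
....
264 ........###################################..........
268 .........##################################..........
272 .........#.............####################..........
276 .........#...........................................
280 .........#...........................................
284 .........#...........................................
288 .........#...........................................
292 .........#...........................................
296 .........#...........................................
300 .........#...........................................
304 .....................................................
308 .....................................................
```

```bash
python3 - <<'E'
from h import *
mc=cam("wrist"); im=cv2.imread("pics/w14.png")[:,:,::-1]; v=cv2.GaussianBlur(im[:,:,0],(3,3),0).astype(float)
def e(c,r0,r1,s): 
    g=np.gradient(v[:,c-2:c+3].mean(1)); return r0+np.argmax(s*g[r0:r1])
for c in (205,225,310,330): 
    R_=[e(c,98,112,1),e(c,165,182,-1),e(c,206,222,1),e(c,264,282,-1)]
    print(c,R_,[p2w(mc,(c,r),.012)[:2].round(4).tolist() for r in R_])
E
```

```text
205 [np.int64(104), np.int64(172), np.int64(213), np.int64(271)] [[0.3185, -0.1369], [0.3159, -0.2144], [0.314, -0.265], [0.3108, -0.3432]]
225 [np.int64(105), np.int64(172), np.int64(213), np.int64(271)] [[0.3408, -0.1381], [0.3394, -0.2144], [0.3383, -0.2649], [0.3364, -0.343]]
310 [np.int64(107), np.int64(175), np.int64(215), np.int64(273)] [[0.4358, -0.1398], [0.439, -0.2176], [0.4412, -0.2671], [0.4451, -0.3456]]
330 [np.int64(107), np.int64(175), np.int64(216), np.int64(273)] [[0.4583, -0.1395], [0.4626, -0.2174], [0.4657, -0.2683], [0.4708, -0.3457]]
```

Request:
{"op": "send_rows", "data": {"motion": "-1 -2 0.5 4 0.028;-1 -4 1 8 0.028;-1 -4 1 13 0.028;-1 -4 1 18 0.028;-1 -4 1 22 0.028"}}

```text
clock: 36.0
eef_pos: [0.3859, -0.2401, 0.0435]
tool_rot: [0.716, 0.698, -0.0, -0.001]
ft_force: [0.3, -0.2, -0.3]
grip_width: 0.0854
grasp_force: 0.0
```

Request:
{"op": "send_rows", "data": {"motion": "-1 0 0 2 0;-1 0 0 3.7 0;-1 0 0 4.2 0;-1 0 0 4.6 0;-1 0 0 4.6 0"}}

```text
clock: 36.5
eef_pos: [0.3872, -0.2407, 0.0002]
tool_rot: [0.716, 0.698, 0.0, 0.0]
ft_force: [0.1, -0.2, -0.0]
grip_width: 0.0855
grasp_force: 0.0
```

Request:
{"op": "send_rows", "data": {"motion": "-0.5 0 0 0 0;-0.42 0 0 0 0;-0.38 0 0 0 0;-0.38 0 0 0 0;-0.38 0 0 0 0"}}

```text
clock: 37.0
eef_pos: [0.3874, -0.2409, 0.0009]
tool_rot: [0.716, 0.698, 0.0, 0.001]
ft_force: [-1.6, -0.0, 5.7]
grip_width: 0.0594
grasp_force: 21.0
```

```bash
python3 -c "
from h import *
o=st()"
```

```text
t 37.0 tcp [ 0.3874 -0.2409  0.0009] yaw 88.5 tilt [ 0.0014 -0.001  -1.    ] w 0.0594 gf 21.0 F [-1.5972 -0.0362  5.7311] q [-0.5563  0.3994 -0.4529  0.7167 -0.0001  1.0404]
```

Request:
{"op": "send_rows", "data": {"motion": "-0.34 0 0 0 0;-0.34 0 0 0 0;-0.34 0 0 -1 0;-0.34 0 0 -3 0;-0.34 0 0 -6 0"}}

```text
clock: 37.5
eef_pos: [0.3853, -0.2395, 0.0595]
tool_rot: [0.716, 0.698, -0.0, -0.002]
ft_force: [0.3, 0.2, -1.9]
grip_width: 0.058
grasp_force: 53.5
```

Request:
{"op": "send_rows", "data": {"motion": "-0.34 0 0 -3 0;-0.34 0 0 -6 0;-0.34 0 0 -10 0;-0.34 0 0 -14 0;-0.34 0 0 -15 0"}}

```text
clock: 38.0
eef_pos: [0.3889, -0.2418, 0.2149]
tool_rot: [0.716, 0.698, 0.001, 0.004]
ft_force: [0.3, -0.8, -0.6]
grip_width: 0.0583
grasp_force: 53.6
```

Request:
{"op": "send_rows", "data": {"motion": "-0.34 2.5 0 0 -0.14;-0.34 6 0 0 -0.28;-0.34 10 0 0 -0.42;-0.34 14 0 0 -0.56;-0.34 18 0 0 -0.7"}}

```text
clock: 38.5
eef_pos: [0.3906, -0.0591, 0.2093]
tool_rot: [0.431, 0.902, -0.0, -0.001]
ft_force: [1.0, 0.7, -1.1]
grip_width: 0.0584
grasp_force: 53.5
```

Request:
{"op": "send_rows", "data": {"motion": "-0.34 0 0 0 -0.14;-0.34 0 0 0 -0.28;-0.34 0 0 0 -0.42;-0.34 0 0 0 -0.56;-0.34 0 0 0 -0.7"}}

```text
clock: 39.0
eef_pos: [0.3907, -0.0603, 0.2092]
tool_rot: [0.095, 0.995, 0.0, -0.001]
ft_force: [-0.6, -0.2, -1.1]
grip_width: 0.0581
grasp_force: 53.5
```

Request:
{"op": "send_rows", "data": {"motion": "-0.34 0 0 0 -0.1;-0.34 0 0 0 -0.162;-0.34 0 0 0 -0.162"}}

```text
clock: 39.3
eef_pos: [0.3908, -0.0604, 0.2092]
tool_rot: [0.017, 1.0, 0.0, -0.001]
ft_force: [-0.9, 0.5, -1.2]
grip_width: 0.0581
grasp_force: 53.5
```

```bash
python3 -c "
from h import *
o=st()"
```

```text
t 39.3 tcp [ 0.3908 -0.0604  0.2092] yaw 178.0 tilt [-0.0016  0.0003 -1.    ] w 0.0581 gf 53.5 F [-0.9268  0.5228 -1.2046] q [-0.1535  0.0471 -0.283   1.2422  0.     -0.1185]
```

Request:
{"op": "send_rows", "data": {"motion": "-0.34 0 4 0 0;-0.34 0 9 0 0;-0.34 -0.3 14 0 0;-0.34 -0.5 19 0 0;-0.34 -0.7 23.5 0 0"}}

```text
clock: 39.8
eef_pos: [0.4062, 0.1761, 0.2096]
tool_rot: [0.018, 1.0, -0.0, -0.0]
ft_force: [1.2, -1.2, -1.2]
grip_width: 0.0577
grasp_force: 53.6
```

Request:
{"op": "send_rows", "data": {"motion": "-0.34 0 1 3 0;-0.34 0 1 6 0;-0.34 0 1 9 0;-0.34 0 1 10.5 0;-0.34 0 1 10.5 0"}}

```text
clock: 40.3
eef_pos: [0.4044, 0.183, 0.1022]
tool_rot: [0.018, 1.0, -0.001, -0.003]
ft_force: [0.6, -0.3, -0.5]
grip_width: 0.0584
grasp_force: 53.6
```

```bash
python3 - <<'E'
from h import *
o=st(); im=vision.camera("wrist"); im2=vision.camera("scene")
cv2.imwrite("pics/w15.png",np.hstack([im[:,100:460],cv2.resize(im2[240:384,170:335],(440,384),interpolation=cv2.INTER_CUBIC)])[:,:,::-1])
cv2.imwrite("pics/w15f.png",im[:,:,::-1])
E
```

```text
t 40.3 tcp [0.4044 0.183  0.1022] yaw 178.0 tilt [-0.0061 -0.0027 -1.    ] w 0.0584 gf 53.6 F [ 0.5916 -0.2627 -0.4642] q [ 0.4249  0.2414 -0.3532  0.9829  0.0001  0.4606]
```

View pics/w15.png

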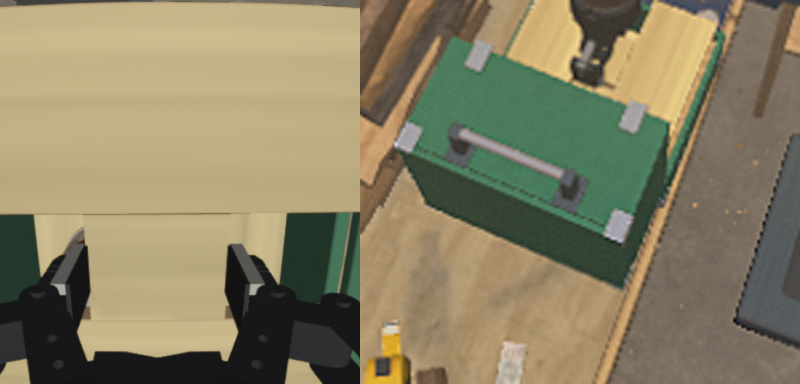

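The divider is held level over the case, and through the notches at row 230 I can see the floor edges and the right rim. I'll measure those and the divider's edges numerically.

```bash
python3 - <<'E'
from h import *
o=st(); mc=cam("wrist"); im=vision.camera("wrist"); 
for r in (150,228,238): 
    d=im[r-2:r+3].astype(int).mean(0).astype(int); print(r,[(c,d[c].tolist()) for c in range(0,512,6)])
E
```

```text
t 40.4 tcp [0.4069 0.184  0.1049] yaw 178.0 tilt [-0.0007 -0.0003 -1.    ] w 0.0584 gf 53.6 F [ 0.5435 -0.3474 -1.2947] q [ 0.4246  0.2386 -0.3486  0.9843  0.      0.4602]
150 [(0, [21, 30, 43]), (6, [20, 30, 41]), (12, [21, 31, 42]), (18, [39, 51, 66]), (24, [55, 67, 84]), (30, [56, 69, 85]), (36, [163, 145, 112]), (42, [189, 173, 130]), (48, [189, 173, 130]), (54, [189, 172, 130]), (60, [189, 173, 130]), (66, [189, 173, 130]), (72, [189, 173, 131]), (78, [189, 173, 130]), (84, [189, 173, 131]), (90, [189, 174, 130]), (96, [190, 174, 131]), (102, [189, 174, 131]), (108, [190, 174, 131]), (114, [190, 174, 131]), (120, [190, 174, 131]), (126, [190, 174, 131]), (132, [190, 174, 131]), (138, [190, 174, 131]), (144, [190, 175, 131]), (150, [190, 174, 131]), (156, [190, 174, 131]), (162, [190, 174, 131]), (168, [190, 175, 131]), (174, [190, 175, 131]), (180, [190, 174, 131]), (186, [190, 175, 131]), (192, [190, 174, 131]), (198, [190, 175, 131]), (204, [190, 174, 131]), (210, [190, 175, 131]), (216, [190, 175, 131]), (222, [190, 175, 131]), (228, [190, 174, 131]), (234, [190, 175, 131]), 
[... 4262 characters left out ...]
75, 131]), (330, [193, 177, 134]), (336, [189, 173, 131]), (342, [182, 166, 125]), (348, [197, 181, 138]), (354, [202, 186, 142]), (360, [202, 187, 142]), (366, [199, 183, 139]), (372, [199, 184, 140]), (378, [190, 174, 132]), (384, [32, 52, 39]), (390, [31, 51, 39]), (396, [32, 51, 39]), (402, [32, 51, 39]), (408, [32, 52, 40]), (414, [32, 52, 40]), (420, [32, 52, 39]), (426, [33, 54, 42]), (432, [71, 117, 91]), (438, [70, 116, 89]), (444, [52, 62, 47]), (450, [42, 67, 51]), (456, [70, 115, 88]), (462, [69, 114, 88]), (468, [69, 114, 88]), (474, [68, 113, 87]), (480, [68, 114, 87]), (486, [69, 115, 88]), (492, [68, 114, 88]), (498, [68, 113, 87]), (504, [69, 114, 88]), (510, [69, 115, 89])]
```

```bash
python3 - <<'E'
from h import *
im=vision.camera("wrist"); m=vision.camera_model("wrist"); T=(m,m["hand_eye"]); mc=cam("wrist")
red=cv2.GaussianBlur(im,(3,3),0).astype(float)
def ed(line,a,b,s):
    g=s*np.gradient(line)[a:b]; i=int(np.argmax(g)); 
    d=0 if i in(0,len(g)-1) else .5*(g[i-1]-g[i+1])/(g[i-1]-2*g[i]+g[i+1]); return a+i+d
R_=red[:,:,0]; G=red[:,:,1]
for r in (60,110,150,190):
    l=ed(R_[r-2:r+3].mean(0),20,60,1); q=ed(R_[r-2:r+3].mean(0),455,505,-1)
    for z in (.115,.119): 
        a=p2w(mc,(l,r),z);b=p2w(mc,(q,r),z); print("div",r,z,round(l,1),round(q,1),a[:2],b[:2],"w",np.linalg.norm(a-b),"mid",((a+b)/2)[:2])
for r in (222,232,240):
    l=ed(G[r-2:r+3].mean(0),78,100,-1); q=ed(G[r-2:r+3].mean(0),418,440,1)
    a=p2w(mc,(l,r),.078);b=p2w(mc,(q,r),.078); print("rim",r,round(l,1),round(q,1),a[:2],b[:2],np.linalg.norm(a-b),"mid",((a+b)/2)[:2])
for c in (120,150,370,400): 
    print("notch far edge",c,[p2w(mc,(c,x),.117)[:2] for x in [ed(R_[:,c-2:c+3].mean(1)[:],200,225,-1 if c in(120,400) else 1)]], "div far edge",[ (x,p2w(mc,(c,x),.117)[:2]) for x in [ed(R_[:,c-2:c+3].mean(1),0,20,1)]])
for r in (0,2,4,6,8,12): print(r,im[r,100:460:60].tolist())
print(bot.get_obs()["eef_pos"])
E
```

```text
div 60 0.115 23.0 488.6 [0.3194 0.0981] [0.3256 0.2747] w 0.17678139898516537 mid [0.3225 0.1864]
div 60 0.119 23.0 488.6 [0.32   0.1007] [0.326  0.2721] w 0.17144860864500291 mid [0.323  0.1864]
div 110 0.115 29.5 482.6 [0.3382 0.0975] [0.3444 0.2742] w 0.17681567783683175 mid [0.3413 0.1858]
div 110 0.119 29.5 482.6 [0.3382 0.1002] [0.3443 0.2715] w 0.17148185344031439 mid [0.3412 0.1858]
div 150 0.115 35.4 477.1 [0.354 0.097] [0.3602 0.2737] w 0.17682624382392167 mid [0.3571 0.1854]
div 150 0.119 35.4 477.1 [0.3535 0.0997] [0.3595 0.2711] w 0.17149210069367887 mid [0.3565 0.1854]
div 190 0.115 42.2 471.0 [0.3705 0.0966] [0.3768 0.2733] w 0.1768340690145089 mid [0.3736 0.1849]
div 190 0.119 42.2 471.0 [0.3696 0.0993] [0.3756 0.2707] w 0.1714996898294492 mid [0.3726 0.185 ]
rim 222 86.2 428.6 [0.398  0.0929] [0.4044 0.2759] 0.18306298317569514 mid [0.4012 0.1844]
rim 232 87.8 427.2 [0.4037 0.0928] [0.4102 0.2757] 0.1830682732663401 mid [0.4069 0.1842]
rim 240 89.0 426.0 [0.4083 0.0926] [0.4148 0.2756] 0.18310276896271677 mid [0.4116 0.1841]
notch far edge 120 [array([0.3812, 0.1293]
[... 357 characters left out ...]
 far edge [(np.float64(3.8619909502262444), array([0.3068, 0.238 ]))]
0 [[110, 104, 93], [67, 110, 83], [71, 118, 90], [73, 117, 90], [70, 116, 89], [61, 99, 76]]
2 [[62, 87, 68], [73, 117, 90], [157, 141, 105], [170, 151, 112], [147, 136, 101], [68, 113, 87]]
4 [[69, 114, 87], [157, 142, 106], [194, 176, 133], [197, 181, 138], [193, 174, 132], [142, 135, 100]]
6 [[98, 117, 89], [194, 177, 134], [196, 181, 137], [197, 182, 137], [197, 181, 138], [194, 176, 133]]
8 [[187, 167, 125], [196, 180, 136], [197, 181, 137], [197, 182, 137], [197, 182, 138], [197, 181, 137]]
12 [[194, 178, 134], [196, 180, 137], [197, 181, 137], [198, 182, 138], [197, 181, 138], [197, 181, 137]]
[0.408  0.1844 0.106 ]
```

```bash
python3 - <<'E'
from h import *
im=vision.camera("wrist"); mc=cam("wrist"); print(bot.get_obs()["eef_pos"])
for c in (60,75,85,95,100,105,430,445,460): print(c,im[0:14:1,c].tolist())
for c,r in ((100,1.5),(445,1.5)):print(p2w(mc,(c,r),.078))
E
```

```text
[0.4081 0.1844 0.1061]
60 [[114, 106, 93], [112, 105, 92], [111, 104, 91], [108, 102, 90], [100, 97, 83], [68, 80, 65], [51, 79, 60], [52, 84, 64], [66, 90, 68], [126, 118, 87], [175, 154, 114], [187, 169, 127], [191, 175, 132], [192, 177, 133]]
75 [[112, 106, 93], [112, 106, 93], [111, 107, 93], [87, 104, 85], [68, 108, 83], [68, 114, 88], [68, 114, 88], [80, 115, 88], [135, 129, 97], [179, 158, 117], [188, 171, 128], [192, 176, 133], [193, 177, 134], [193, 177, 133]]
85 [[114, 107, 95], [115, 108, 95], [105, 107, 92], [72, 107, 84], [68, 113, 87], [70, 116, 90], [70, 115, 89], [98, 115, 87], [177, 155, 115], [187, 167, 125], [192, 176, 133], [193, 177, 134], [193, 177, 134], [193, 177, 134]]
95 [[111, 105, 93], [107, 105, 91], [75, 104, 81], [69, 111, 85], [70, 116, 89], [70, 115, 89], [89, 116, 89], [156, 142, 105], [184, 163, 122], [192, 175, 132], [193, 178, 134], [194, 178, 135], [194, 178, 134], [194, 178, 135]]
100 [[107, 102, 90], [57, 71, 57], [63, 102, 78], [68, 112, 86], [70, 116, 89], [71, 116, 89], [98, 117, 88], [174, 154, 114], [187, 167, 125], [193, 176, 133], [194, 
[... 324 characters left out ...]
[67, 111, 85], [69, 115, 89], [71, 116, 89], [102, 118, 88], [168, 150, 111], [189, 170, 127], [196, 180, 137], [196, 181, 137], [196, 180, 137], [196, 180, 136], [196, 180, 137], [195, 180, 136]]
445 [[106, 101, 90], [66, 83, 67], [63, 102, 78], [67, 111, 85], [68, 114, 87], [73, 114, 87], [113, 118, 88], [172, 152, 113], [190, 171, 128], [196, 180, 137], [196, 180, 137], [195, 180, 136], [195, 180, 136], [195, 180, 136]]
460 [[109, 103, 91], [106, 101, 89], [74, 87, 71], [61, 98, 75], [65, 107, 82], [66, 111, 86], [72, 112, 86], [114, 120, 90], [170, 152, 113], [190, 171, 129], [196, 180, 136], [195, 180, 136], [195, 180, 136], [195, 179, 136]]
[0.2913 0.1157 0.078 ]
[0.296  0.2753 0.078 ]
```

Divider and case agree to about 1 mm in both directions and in angle. Lowering.

Request:
{"op": "send_rows", "data": {"motion": "-0.34 0 0 0.8 0;-0.34 0 0 1.6 0;-0.34 0 0 2.2 0;-0.34 0 0 2.8 0;-0.34 0 0 3.2 0"}}

```text
clock: 41.05
eef_pos: [0.4066, 0.1838, 0.072]
tool_rot: [0.017, 1.0, -0.0, -0.001]
ft_force: [0.5, -0.3, -1.6]
grip_width: 0.058
grasp_force: 53.7
```

Request:
{"op": "send_rows", "data": {"motion": "-0.34 0 0 0.2 0;-0.34 0 0 0.4 0;-0.34 0 0 0.4 0"}}

```text
clock: 41.35
eef_pos: [0.407, 0.184, 0.0687]
tool_rot: [0.017, 1.0, -0.0, -0.0]
ft_force: [-0.1, 0.3, -2.1]
grip_width: 0.0581
grasp_force: 53.7
```

Request:
{"op": "send_rows", "data": {"motion": "-0.34 0 0 0.2 0;-0.34 0 0 0.3 0;-0.34 0 0 0.3 0"}}

```text
clock: 41.65
eef_pos: [0.407, 0.184, 0.0658]
tool_rot: [0.017, 1.0, -0.0, -0.0]
ft_force: [-0.1, 1.3, -2.2]
grip_width: 0.0582
grasp_force: 53.7
```

Request:
{"op": "send_rows", "data": {"motion": "-0.34 0 0 0.1 0;-0.34 0 0 0.2 0;-0.34 0 0 0.2 0"}}

```text
clock: 41.95
eef_pos: [0.4072, 0.1841, 0.0652]
tool_rot: [0.017, 1.0, 0.0, 0.0]
ft_force: [-4.5, -1.6, 9.1]
grip_width: 0.0582
grasp_force: 54.8
```

Request:
{"op": "send_rows", "data": {"motion": "-0.34 0 0 0.1 0;-0.34 0 0 0.2 0;-0.34 0 0 0.2 0"}}

```text
clock: 42.25
eef_pos: [0.4073, 0.1841, 0.0651]
tool_rot: [0.017, 1.0, 0.0, 0.001]
ft_force: [-9.1, -4.5, 25.9]
grip_width: 0.0584
grasp_force: 56.6
```

Request:
{"op": "send_rows", "data": {"motion": "-0.34 0 0 -0.2 0;-0.45 0 0 -0.2 0;-0.7 0 0 -0.2 0;-1 0 0 -0.2 0;-1 0 0 -0.2 0"}}

```text
clock: 42.75
eef_pos: [0.407, 0.184, 0.0635]
tool_rot: [0.017, 1.0, -0.0, -0.0]
ft_force: [-0.0, 0.2, 0.3]
grip_width: 0.0852
grasp_force: 0.0
```

Request:
{"op": "send_rows", "data": {"motion": "-1 0 0 -4 0;-1 0 0 -8 0;-1 0 0 -12 0;-1 0 0 -16 0;-1 0 0 -16 0"}}

```text
clock: 43.25
eef_pos: [0.4103, 0.1855, 0.2293]
tool_rot: [0.017, 1.0, 0.002, 0.005]
ft_force: [-0.6, 0.5, 0.0]
grip_width: 0.085
grasp_force: 0.0
```

```bash
python3 - <<'E'
from h import *
o=st(); im=vision.camera("wrist"); mc=cam("wrist"); cv2.imwrite("pics/w16.png",im[:,:,::-1])
hsv=cv2.cvtColor(im,cv2.COLOR_RGB2HSV)
for r in range(0,300,8): print(r,''.join('G' if (60<hsv[r,c,0]<95 and hsv[r,c,1]>70 and hsv[r,c,2]>85) else 'g' if (60<hsv[r,c,0]<95 and hsv[r,c,1]>70) else 'y' if (15<hsv[r,c,0]<30 and hsv[r,c,2]>160 and hsv[r,c,1]>50) else '.' for c in range(100,470,5)))
E
```

```text
t 43.25 tcp [0.4103 0.1855 0.2293] yaw 178.0 tilt [ 0.0101  0.0045 -0.9999] w 0.085 gf 0.0 F [-0.6423  0.4958  0.0082] q [ 0.4246  0.1345 -0.132   1.2933 -0.      0.4594]
0 ..........................................................................
8 ........................................................................gg
16 ....................................................................gggggg
24 ...............................................................ggggggggggg
32 ...........................................................ggggggggggggggg
40 .......GGGGGGGGGGGGGGGGGGGGGGGGGGGGGGGGGGGGGGGGGGGGGGGGG.ggggggggggggggggg
48 .......Ggggg..................yyyyyyyyyyyyyyyyyy.....gGGgGGGGGGGGGGGGGGGGg
56 yyyyyyyGG.yyyyyyyyyyyyyyyyyyyyyyyyyyyyyyyyyyyyyyyyyyygGGgGGGGGGGGGGGGGGGGG
64 .....yyGG.yyyyyyyyyyyyyyyyyyyyyyyyyyyyyyyyyyyyyyyyyyygGGgGGGGGGGGGGGGGGGGG
72 .......GGgyyyyyyyyyyyyyyyyyyyyyyyyyyyyyyyyyyyyyyyyyyygGGGGGGGGGGGGGGGGGGGG
80 .......GGgyyyyyyyyyyyyyyyyyyyyyyyyyyyyyyyyyyyyyyyyyyygG.GGGGGGGGGGGGGGGGGG
88 .......GGgyyyyyyyyyyyyyyyyyyyyyyyyyyyyyyyyyyyyyyyyyyygG.GGGGGGGGGGGGGG
[... 1357 characters left out ...]
yyyyGG.yyyyyyyyyyyyyyyyyyyyyyyyyyyyyyyyyyyyyyG..GGGGGGGGGGGGGGGGGGGG
240 yyyyyyyyyyGG.yyyyyyyyyyyyyyyyyyyyyyyyyyyyyyyyyyyyy.G.gGGGGGGGGGGGGGGGGGGGG
248 yyyyyyyyyyGGgyyyyyyyyyyyyyyyyyyyyyyyyyyyyyyyyyyyyy.G.gGGGGGGGGGGGGGGGGGGGG
256 yyyyyyy....GgyyyyyyyyyyyyyyyyyyyyyyyyyyyyyyyyyyyyygG.....GGGGGGGGGGGGGGGGG
264 yyyy.......GgyyyyyyyyyyyyyyyyyyyyyyyyyyyyyyyyyyyyygGg......GGGGGGGGGGGGGGG
272 yy.........ggyyyyyyyyyyyyyyyyyyyyyyyyyyyyyyyyyyyyygG.........gGGGGGGGGGGGG
280 ............G.yyyyyyyyyyyyyyyyyyyyyyyyyyyyyyy.....gG...........GGGGGGGGGGG
288 ............GGGGGGGGGGGGGGGGGGGGGGGGGGGGGGGGGGGGGGGG............gggggggggg
296 ............yyyyyyyyyyyyyyyyyyyyyyyyyyyyyyyyyyyyyyyy..............gggggggg
```

The divider lies flat inside the case. Next is the oil tin: go back, locate it, and repeat the trough turn.

Request:
{"op": "send_rows", "data": {"motion": "-1 0 -4 0 0;-1 0 -9 0 0;-1 0 -14 0 0;-1 0 -19 0 0;-1 0 -23 0 0"}}

```text
clock: 43.8
eef_pos: [0.3977, -0.0479, 0.2224]
tool_rot: [0.018, 1.0, -0.0, -0.001]
ft_force: [0.5, -0.7, -0.2]
grip_width: 0.0856
grasp_force: 0.0
```

Request:
{"op": "send_rows", "data": {"motion": "-1 -3 -3 0 0.14;-1 -7 -6 0 0.28;-1 -10 -9 0 0.42;-1 -13 -11.5 0 0.56;-1 -16 -11.5 0 0.7"}}

```text
clock: 44.3
eef_pos: [0.555, -0.1696, 0.2213]
tool_rot: [0.364, 0.931, -0.001, -0.002]
ft_force: [-0.5, -0.9, -0.3]
grip_width: 0.0851
grasp_force: 0.0
```

Request:
{"op": "send_rows", "data": {"motion": "-1 0 0 0 0.14;-1 0 0 0 0.28;-1 0 0 0 0.42;-1 0 0 0 0.543;-1 0 0 0 0.543"}}

```text
clock: 44.8
eef_pos: [0.5542, -0.1661, 0.2217]
tool_rot: [0.596, 0.803, -0.001, -0.002]
ft_force: [0.7, -0.1, -0.7]
grip_width: 0.0854
grasp_force: 0.0
```

```bash
python3 - <<'E'
from h import *
o=st(); mc=cam("wrist"); im=vision.camera("wrist"); M=R.from_quat(o["tool_rot"]).as_matrix()
L=lid(im,mc,(.6165,-.089),.11); print(L)
for l in L: print(M.T@(l[0]-o["eef_pos"]))
for d in boxes_of("wrist","oil_a")[:2]: print(d)
E
```

```text
t 44.8 tcp [ 0.5542 -0.1661  0.2217] yaw 106.8 tilt [-0.0035  0.001  -1.    ] w 0.0854 gf 0.0 F [ 0.6673 -0.0512 -0.7117] q [-0.2912  0.405   0.2113  1.3808 -0.      0.9863]
[(array([ 0.6199, -0.0906,  0.11  ]), array([373.8, 122.5], dtype=float32), np.float64(1.04))]
[0.0531 0.0851 0.1116]
{'rect': [255.4, 158.3, 73.7, 95.2], 'conf': 0.69}
{'rect': [360.6, 120.0, 116.6, 96.9], 'conf': 0.63}
```

Request:
{"op": "send_rows", "data": {"motion": "-1 2.5 4 0 0;-1 5.2 8.4 0 0;-1 5.2 8.4 4 0;-1 5.2 8.4 8 0;-1 5.2 8.4 11 0"}}

```text
clock: 45.4
eef_pos: [0.6193, -0.0913, 0.1107]
tool_rot: [0.595, 0.804, -0.001, -0.001]
ft_force: [-0.1, 0.6, -0.7]
grip_width: 0.0854
grasp_force: 0.0
```

Request:
{"op": "send_rows", "data": {"motion": "-1 0 0 2 0;-1 0 0 3.6 0;-1 0 0 4.1 0;-1 0 0 4.1 0"}}

```text
clock: 45.8
eef_pos: [0.6195, -0.0922, 0.0717]
tool_rot: [0.596, 0.803, -0.001, -0.001]
ft_force: [-0.3, 0.7, -0.0]
grip_width: 0.0852
grasp_force: 0.0
```

Request:
{"op": "send_rows", "data": {"motion": "-0.6 0 0 0 0;-0.6 0 0 0 0;-0.6 0 0 0 0;-0.6 0 0 0 0;-0.6 0 0 0 0"}}

```text
clock: 46.3
eef_pos: [0.6205, -0.0927, 0.0743]
tool_rot: [0.596, 0.803, 0.0, 0.001]
ft_force: [-3.9, -0.7, 6.9]
grip_width: 0.0691
grasp_force: 57.2
```

```bash
python3 -c "
from h import *
o=st()"
```

```text
t 46.3 tcp [ 0.6205 -0.0927  0.0743] yaw 106.8 tilt [ 0.0011 -0.0008 -1.    ] w 0.0691 gf 57.2 F [-3.9488 -0.674   6.9182] q [-0.148   0.5908  0.1178  1.0967 -0.0006  1.1299]
```

Request:
{"op": "send_rows", "data": {"motion": "-0.6 0 0 -3 0;-0.6 0 0 -6 0;-0.6 0 0 -9 0;-0.6 -2.5 -2 -10 0;-0.6 -6 -4.5 -10 0"}}

```text
clock: 46.8
eef_pos: [0.5966, -0.1613, 0.1746]
tool_rot: [0.594, 0.804, 0.001, 0.002]
ft_force: [-0.1, -1.3, -7.5]
grip_width: 0.0691
grasp_force: 58.2
```

Request:
{"op": "send_rows", "data": {"motion": "-0.6 -3 -2 0 0;-0.6 -5.8 -4.1 0 0;-0.6 -5.8 -4.1 3 0;-0.6 -5.8 -4.1 6 0;-0.6 -5.8 -4.1 7.2 0"}}

```text
clock: 47.3
eef_pos: [0.5699, -0.2309, 0.0967]
tool_rot: [0.597, 0.802, -0.002, -0.002]
ft_force: [-1.0, -4.9, -3.6]
grip_width: 0.0691
grasp_force: 58.2
```

Request:
{"op": "send_rows", "data": {"motion": "-0.6 0 0 0 0;-0.6 0 0 0 0"}}

```text
clock: 47.5
eef_pos: [0.5725, -0.2301, 0.1011]
tool_rot: [0.596, 0.803, 0.0, 0.0]
ft_force: [0.7, -1.3, -5.7]
grip_width: 0.0689
grasp_force: 58.1
```

```bash
python3 - <<'E'
from h import *
o=st(); im=vision.camera("wrist"); hsv=cv2.cvtColor(im,cv2.COLOR_RGB2HSV)
for r in range(20,260,10): print(r,''.join('o' if (hsv[r,c,0]<17 and hsv[r,c,1]>95 and hsv[r,c,2]>130) else '#' if (hsv[r,c,1]<35 and hsv[r,c,2]>150) else '.' for c in range(130,390,4)))
for r in (80,110): 
    g=im[r-2:r+3].astype(int).mean(0).sum(1); print(r,g[200:310:2].astype(int))
E
```

```text
t 47.5 tcp [ 0.5725 -0.2301  0.1011] yaw 106.8 tilt [ 0.0001 -0.     -1.    ] w 0.0689 gf 58.1 F [ 0.7484 -1.2619 -5.6766] q [-0.3822  0.5495  0.121   1.1421  0.0001  0.8953]
20 ..................o....o.....oo.o..o..o.ooo..oo..................
30 ..................o.o.....o.....o...o.oooooo.....................
40 ....................o...o..o....oo..o..o..o......................
50 ..................o.....o.......oo.oo........o...................
60 .......................oo...o.ooo.o.o..o.oo......................
70 .............................oooo..o.o...o...o...................
80 ...............................oo....o.....o.....................
90 ........................o..oo.ooo..o..o..oo..o...................
100 ...................o.........o.oo.....o..o.o.....................
110 ...............................oo..o.....ooo.o...................
120 ...............................oo..oo....o.o.....................
130 ................................o........ooo.o...................
140 ................................o....oo...o..o...................
150 ...................
[... 503 characters left out ...]
################.................
230 ..............#####################################..............
240 ............#########################################............
250 ..........#############################################..........
80 [435 445 448 449 493 454 447 472 485 482 472 463 456 449 451 456 461 447
 452 459 455 463 471 453 428 425 427 418 398 383 431 454 465 461 449 441
 434 435 440 444 433 438 445 442 448 456 451 423 414 414 416 409 402 455
 423]
110 [424 444 446 450 470 482 450 461 485 484 478 468 461 454 453 458 465 456
 455 466 462 465 471 460 431 429 432 424 396 410 433 454 465 460 450 442
 436 438 444 448 437 446 450 447 455 459 447 422 418 420 419 408 422 447
 424]
```

V line at column 257, so it is centred. Repeat the proven tipping sequence.

Request:
{"op": "send_rows", "data": {"motion": "-0.64 0 0 0 0;-0.64 0 0 0 0;-0.64 0 0 -0.1 0;-0.64 0.6 0 -0.1 0;-0.64 1.2 0 -0.1 0"}}

```text
clock: 48.05
eef_pos: [0.5689, -0.2185, 0.1024]
tool_rot: [0.596, 0.803, 0.0, 0.001]
ft_force: [0.5, -1.3, -5.3]
grip_width: 0.0703
grasp_force: 11.0
```

Request:
{"op": "send_rows", "data": {"motion": "-0.64 0.6 0 0 0;-0.64 1.2 0 0 0;-0.64 1.8 0 0 0;-0.64 2.4 0 0 0;-0.64 2.4 0 0 0"}}

```text
clock: 48.55
eef_pos: [0.5617, -0.1947, 0.1022]
tool_rot: [0.596, 0.803, 0.0, 0.0]
ft_force: [-0.4, -1.5, -4.7]
grip_width: 0.07
grasp_force: 10.5
```

Request:
{"op": "send_rows", "data": {"motion": "-0.64 1 0 0 0;-0.64 2 0 0.25 0;-0.64 3 0 0.5 0;-0.64 3.9 0 1 0;-0.64 4.8 0 1.5 0"}}

```text
clock: 49.05
eef_pos: [0.5478, -0.1486, 0.0869]
tool_rot: [0.596, 0.803, 0.0, 0.0]
ft_force: [1.5, -1.6, -1.9]
grip_width: 0.0703
grasp_force: 9.6
```

Request:
{"op": "send_rows", "data": {"motion": "-0.64 0.8 0 0.7 0;-0.64 1.5 0 1.5 0;-0.64 2.2 0 2.4 0;-0.64 2.6 0 3.2 0;-0.64 2.9 0 3.8 0"}}

```text
clock: 49.55
eef_pos: [0.5391, -0.1213, 0.0477]
tool_rot: [0.596, 0.803, -0.0, -0.0]
ft_force: [4.1, 0.9, 6.3]
grip_width: 0.07
grasp_force: 10.4
```

```bash
cat >> h.py <<'E'
def prof(im,c=257):
    # run-length colour profile down the tool's centre column
    hsv=cv2.cvtColor(im,cv2.COLOR_RGB2HSV); out=[]
    for r in range(0,384,2):
        h,s,v=hsv[r,c-4:c+5].astype(int).mean(0); k='grn' if 60<h<95 and s>80 and v<140 else 'gry' if s<40 and v>90 else 'blk' if v<50 else 'crm' if s<62 and v>120 else 'wood'
        if not out or out[-1][0]!=k: out.append([k,r,r])
        out[-1][2]=r
    return [tuple(x) for x in out if x[2]-x[1]>2]
E
python3 - <<'E'
from h import *
o=st(); im=vision.camera("wrist"); print(prof(im)); cv2.imwrite("pics/w17.png",im[:,:,::-1])
for f in ("w16",): pass
import os
for f,off in (("w4",0),("w6",60),("w7",60),("w9",60),("w10",60)):
    p=cv2.imread(f"pics/{f}.png")[:,:360,::-1].copy(); print(f,prof(p,257-off))
E
```

```text
t 49.55 tcp [ 0.5391 -0.1213  0.0477] yaw 106.8 tilt [-0.0008  0.0004 -1.    ] w 0.07 gf 10.4 F [4.0865 0.942  6.256 ] q [-0.2214  0.4888 -0.1397  0.9432  0.0002  1.0559]
[('wood', 0, 84), ('crm', 86, 144), ('wood', 146, 152), ('crm', 154, 200), ('wood', 202, 232), ('gry', 234, 356), ('blk', 358, 382)]
w4 [('wood', 0, 82), ('crm', 84, 120), ('wood', 122, 152), ('crm', 166, 194), ('wood', 196, 224), ('gry', 226, 348), ('grn', 350, 356), ('blk', 358, 382)]
w6 [('wood', 0, 36), ('gry', 40, 66), ('grn', 68, 140), ('crm', 146, 194), ('gry', 196, 354), ('blk', 358, 382)]
w7 [('wood', 0, 26), ('crm', 28, 34), ('wood', 36, 112), ('gry', 118, 126), ('grn', 128, 148), ('crm', 152, 268), ('gry', 270, 356), ('blk', 358, 382)]
w9 [('wood', 0, 58), ('crm', 60, 88), ('wood', 94, 100), ('crm', 102, 120), ('wood', 122, 140), ('gry', 142, 148), ('grn', 150, 164), ('crm', 168, 252), ('gry', 254, 356), ('blk', 358, 382)]
w10 [('wood', 0, 96), ('crm', 98, 118), ('wood', 120, 136), ('crm', 138, 156), ('wood', 158, 168), ('grn', 176, 184), ('crm', 188, 236), ('gry', 238, 356), ('blk', 358, 382)]
```

Request:
{"op": "send_rows", "data": {"motion": "-0.64 0.1 0 0.1 0;-0.64 0.1 0 0.1 0;-0.7 0.1 0 0.1 0;-0.8 0.1 0 0.1 0;-1 0.1 0 0.1 0"}}

```text
clock: 50.1
eef_pos: [0.5391, -0.1212, 0.0481]
tool_rot: [0.596, 0.803, -0.0, 0.0]
ft_force: [-0.1, 0.5, -0.1]
grip_width: 0.0858
grasp_force: 0.0
```

Request:
{"op": "send_rows", "data": {"motion": "-1 0 0 0 0;-1 0 0 -4 0;-1 0 0 -9 0;-1 -4 0 -14 0;-1 -8 0 -17 0"}}

```text
clock: 50.6
eef_pos: [0.56, -0.187, 0.2126]
tool_rot: [0.595, 0.804, 0.001, 0.001]
ft_force: [0.8, -0.4, -0.9]
grip_width: 0.0854
grasp_force: 0.0
```

Request:
{"op": "send_rows", "data": {"motion": "-1 0 0 0 0;-1 0 0 0 0"}}

```text
clock: 50.8
eef_pos: [0.5596, -0.1884, 0.2097]
tool_rot: [0.597, 0.802, 0.0, 0.001]
ft_force: [0.1, 0.3, -0.5]
grip_width: 0.0852
grasp_force: 0.0
```

```bash
python3 - <<'E'
from h import *
o=st(); mc=cam("wrist"); im=vision.camera("wrist"); cv2.imwrite("pics/w18.png",im[:,:,::-1]); print(prof(im,253))
for r in (80,130,180):
    g=im[r-2:r+3].astype(int).mean(0); print(r,[(c,*g[c].astype(int)) for c in range(200,310,5)])
p=cv2.imread("pics/w5.png")[:,:360,::-1].copy(); print("ref",prof(p,193))
E
```

```text
t 50.8 tcp [ 0.5596 -0.1884  0.2097] yaw 106.7 tilt [ 0.0017 -0.0002 -1.    ] w 0.0852 gf 0.0 F [ 0.1105  0.2843 -0.4767] q [-0.3249  0.4295  0.2174  1.357   0.0003  0.9547]
[('wood', 0, 22), ('crm', 24, 34), ('wood', 36, 74), ('crm', 76, 82), ('gry', 88, 192), ('grn', 196, 222), ('gry', 224, 234), ('wood', 238, 264), ('crm', 266, 316), ('wood', 318, 326), ('crm', 328, 334), ('crm', 348, 352), ('blk', 358, 382)]
80 [(200, np.int64(177), np.int64(163), np.int64(131)), (205, np.int64(177), np.int64(163), np.int64(132)), (210, np.int64(174), np.int64(160), np.int64(129)), (215, np.int64(169), np.int64(155), np.int64(124)), (220, np.int64(170), np.int64(154), np.int64(123)), (225, np.int64(166), np.int64(150), np.int64(118)), (230, np.int64(163), np.int64(147), np.int64(116)), (235, np.int64(166), np.int64(150), np.int64(121)), (240, np.int64(175), np.int64(162), np.int64(133)), (245, np.int64(172), np.int64(159), np.int64(132)), (250, np.int64(172), np.int64(160), np.int64(132)), (255, np.int64(170), np.int64(157), np.int64(129)), (260, np.int64(166), np.int64(152), np.int64(123)), (265
[... 2232 characters left out ...]
64(190)), (260, np.int64(220), np.int64(220), np.int64(190)), (265, np.int64(220), np.int64(219), np.int64(189)), (270, np.int64(220), np.int64(216), np.int64(187)), (275, np.int64(178), np.int64(170), np.int64(142)), (280, np.int64(179), np.int64(168), np.int64(141)), (285, np.int64(154), np.int64(142), np.int64(117)), (290, np.int64(202), np.int64(191), np.int64(162)), (295, np.int64(182), np.int64(171), np.int64(144)), (300, np.int64(147), np.int64(136), np.int64(112)), (305, np.int64(144), np.int64(132), np.int64(108))]
ref [('wood', 0, 8), ('wood', 18, 60), ('gry', 62, 74), ('grn', 76, 108), ('gry', 110, 208), ('wood', 210, 250), ('crm', 252, 294), ('wood', 296, 350), ('blk', 358, 382)]
```

```bash
python3 - <<'E'
from h import *
mc=cam("wrist"); o=bot.get_obs(); M=R.from_quat(o["tool_rot"]).as_matrix()
a=p2w(mc,(258,88),.105);b=p2w(mc,(258,233),.105); print(a,b,np.linalg.norm(a-b),M.T@(b-o["eef_pos"]),M.T@(a-o["eef_pos"]))
E
```

```text
[ 0.5369 -0.114   0.105 ] [ 0.5676 -0.2153  0.105 ] 0.10585685397486218 [-0.0296  0.0007  0.1032] [0.0763 0.0006 0.1033]
```

Request:
{"op": "send_rows", "data": {"motion": "-1 -1 0 3 0;-1 -1 0 7 0;-1 -1 0 11 0;-1 -1 0 14.5 0;-1 -1 0 16.3 0"}}

```text
clock: 51.35
eef_pos: [0.5575, -0.1942, 0.0403]
tool_rot: [0.596, 0.803, -0.001, -0.005]
ft_force: [-0.1, 0.1, -0.7]
grip_width: 0.0855
grasp_force: 0.0
```

Request:
{"op": "send_rows", "data": {"motion": "-0.64 0 0 0 0;-0.64 0 0 0 0;-0.64 0 0 0 0;-0.64 0 0 0 0;-0.64 0 0 -0.6 0"}}

```text
clock: 51.85
eef_pos: [0.5611, -0.1966, 0.0515]
tool_rot: [0.596, 0.803, -0.0, -0.001]
ft_force: [-0.3, 1.1, -4.9]
grip_width: 0.0701
grasp_force: 9.2
```

Request:
{"op": "send_rows", "data": {"motion": "-0.64 0 0 -0.6 0;-0.64 0 0 -1.2 0;-0.64 0 0 -1.8 0;-0.64 0 0 -2.4 0;-0.64 0 0 -2.4 0"}}

```text
clock: 52.35
eef_pos: [0.5626, -0.1978, 0.0775]
tool_rot: [0.596, 0.803, -0.0, 0.001]
ft_force: [-0.7, -1.1, -1.7]
grip_width: 0.0702
grasp_force: 8.2
```

```bash
python3 - <<'E'
from h import *
o=st(); im=vision.camera("wrist"); print(prof(im)); cv2.imwrite("pics/w19.png",im[:,:,::-1])
E
```

```text
t 52.35 tcp [ 0.5626 -0.1978  0.0775] yaw 106.8 tilt [ 0.0016 -0.0016 -1.    ] w 0.0702 gf 8.2 F [-0.7134 -1.0574 -1.6946] q [-0.3375  0.5311  0.0223  1.06   -0.001   0.9404]
[('wood', 0, 32), ('gry', 34, 58), ('crm', 60, 156), ('crm', 160, 166), ('gry', 174, 178), ('gry', 182, 186), ('gry', 190, 268), ('grn', 276, 356), ('blk', 358, 382)]
```

Request:
{"op": "send_rows", "data": {"motion": "-0.64 0.5 0 -0.8 0;-0.64 1.2 0 -1.5 0;-0.64 2.1 0 -2.2 0;-0.64 3.1 0 -2.8 0;-0.64 4.2 0 -3.2 0"}}

```text
clock: 52.9
eef_pos: [0.5501, -0.1562, 0.1092]
tool_rot: [0.596, 0.803, -0.0, 0.001]
ft_force: [0.4, -1.6, -1.1]
grip_width: 0.0702
grasp_force: 8.5
```

Request:
{"op": "send_rows", "data": {"motion": "-0.64 1.1 0 -0.4 0;-0.64 2.3 0 -0.7 0;-0.64 3.5 0 -0.8 0;-0.64 4.6 0 -0.7 0;-0.64 4.6 0 -0.7 0"}}

```text
clock: 53.4
eef_pos: [0.5363, -0.1109, 0.1153]
tool_rot: [0.595, 0.803, 0.0, -0.0]
ft_force: [-0.4, 1.1, -0.9]
grip_width: 0.0705
grasp_force: 10.8
```

```bash
python3 - <<'E'
from h import *
o=st(); im=vision.camera("wrist"); print(prof(im)); cv2.imwrite("pics/w20.png",im[:,:,::-1])
E
```

```text
t 53.4 tcp [ 0.5363 -0.1109  0.1153] yaw 106.9 tilt [-0.0002  0.0011 -1.    ] w 0.0705 gf 10.8 F [-0.4114  1.0841 -0.903 ] q [-0.2046  0.4098 -0.0681  1.0932  0.0011  1.0711]
[('crm', 0, 4), ('wood', 6, 14), ('crm', 16, 28), ('wood', 30, 106), ('crm', 108, 136), ('wood', 138, 154), ('crm', 164, 208), ('grn', 210, 236), ('gry', 238, 356), ('blk', 358, 382)]
```

The tin hangs only a few degrees off vertical, base down. Firm grip, lift, turn the hand to yaw 180 (camera away from the hood), and carry it to the case.

Request:
{"op": "send_rows", "data": {"motion": "-0.6 0 0 0 0;-0.6 0 0 0 0;-0.6 0 0 -2 0;-0.6 0 0 -5 0;-0.6 0 0 -9 0"}}

```text
clock: 53.95
eef_pos: [0.5346, -0.1135, 0.2023]
tool_rot: [0.597, 0.802, -0.002, -0.003]
ft_force: [0.3, 0.2, -7.1]
grip_width: 0.0695
grasp_force: 60.4
```

```bash
python3 - <<'E'
from h import *
o=st(); im=vision.camera("wrist"); print(prof(im)); cv2.imwrite("pics/w21.png",im[:,:,::-1])
g=im[:,240:275].astype(int).mean(1); print([(r,*g[r].astype(int)) for r in range(130,260,6)])
E
```

```text
t 53.95 tcp [ 0.5346 -0.1135  0.2023] yaw 106.7 tilt [-0.0076  0.0002 -1.    ] w 0.0695 gf 60.4 F [ 0.2846  0.2335 -7.0673] q [-0.2084  0.3522  0.0826  1.3088 -0.0014  1.0705]
[('wood', 0, 8), ('crm', 10, 36), ('wood', 38, 102), ('crm', 104, 122), ('wood', 124, 154), ('crm', 164, 208), ('grn', 210, 236), ('gry', 238, 356), ('blk', 358, 382)]
[(130, np.int64(184), np.int64(170), np.int64(139)), (136, np.int64(182), np.int64(168), np.int64(137)), (142, np.int64(183), np.int64(168), np.int64(137)), (148, np.int64(181), np.int64(166), np.int64(136)), (154, np.int64(181), np.int64(167), np.int64(137)), (160, np.int64(174), np.int64(165), np.int64(150)), (166, np.int64(156), np.int64(146), np.int64(122)), (172, np.int64(157), np.int64(146), np.int64(122)), (178, np.int64(157), np.int64(147), np.int64(122)), (184, np.int64(157), np.int64(147), np.int64(122)), (190, np.int64(157), np.int64(147), np.int64(122)), (196, np.int64(152), np.int64(142), np.int64(118)), (202, np.int64(157), np.int64(147), np.int64(122)), (208, np.int64(141), np.int64(135), np.int64(111)), (214, np.int64(37), np.int64(66), np.int64(51)), (220, np.int64(37), np.int64(66), np.int64(51)), (226, np.int64(37), np.int64(66), np.int64(51)), (232, np.int64(37), np.int64(65), np.int64(51)), (238, np.int64(103), np.int64(104), np.int64(94)), (244, np.int64(126), np.int64(120), np.int64(110)), (250, np.int64(195), np.int64(195), np.int64(183)), (256, np.int64(196), np.int64(196), np.int64(184))]
```

Request:
{"op": "send_rows", "data": {"motion": "-0.6 0 0 -2 -0.14;-0.6 0 0 -4.5 -0.28;-0.6 0 0 -4.5 -0.42;-0.6 0 0 -4.5 -0.56;-0.6 0 0 -4.5 -0.7"}}

```text
clock: 54.5
eef_pos: [0.5365, -0.1139, 0.2485]
tool_rot: [0.283, 0.959, -0.001, -0.001]
ft_force: [0.6, 0.2, -6.9]
grip_width: 0.0691
grasp_force: 60.5
```

Request:
{"op": "send_rows", "data": {"motion": "-0.6 0 0 0 -0.14;-0.6 0 0 0 -0.28;-0.6 0 0 0 -0.42;-0.6 0 0 0 -0.56;-0.6 0 0 0 -0.574"}}

```text
clock: 55.0
eef_pos: [0.5363, -0.1137, 0.2483]
tool_rot: [0.002, 1.0, -0.0, -0.001]
ft_force: [-0.4, 0.4, -7.1]
grip_width: 0.0692
grasp_force: 60.5
```

```bash
python3 -c "
from h import *
o=st()"
```

```text
t 55.0 tcp [ 0.5363 -0.1137  0.2483] yaw 179.7 tilt [-0.0025 -0.0006 -1.    ] w 0.0692 gf 60.5 F [-0.434   0.4342 -7.103 ] q [-0.2084  0.3334  0.1755  1.4153 -0.0011 -0.2039]
```

Request:
{"op": "send_rows", "data": {"motion": "-0.6 1.5 3.5 0 0;-0.6 3.5 8 0 0;-0.6 5.5 12.5 0 0;-0.6 7.5 17 0 0;-0.6 9.5 21.4 0 0"}}

```text
clock: 55.5
eef_pos: [0.4416, 0.1024, 0.2493]
tool_rot: [0.004, 1.0, -0.0, -0.0]
ft_force: [0.9, -0.2, -6.8]
grip_width: 0.0694
grasp_force: 60.8
```

Request:
{"op": "send_rows", "data": {"motion": "-0.6 1.7 4.4 0 0;-0.6 3.2 7.5 0 0;-0.6 3.4 8.6 0 0;-0.6 3.4 8.6 3 0;-0.6 3.4 8.6 6.5 0"}}

```text
clock: 56.0
eef_pos: [0.4107, 0.1883, 0.1854]
tool_rot: [0.003, 1.0, 0.001, 0.003]
ft_force: [-0.2, 0.1, -6.6]
grip_width: 0.0692
grasp_force: 61.6
```

```bash
python3 -c "
from h import *
o=st()"
```

```text
t 56.0 tcp [0.4107 0.1883 0.1854] yaw 179.7 tilt [ 0.0051  0.001  -1.    ] w 0.0692 gf 61.6 F [-0.2265  0.1118 -6.6153] q [ 0.4307  0.1689 -0.2082  1.1887 -0.0012  0.4361]
```

Request:
{"op": "send_rows", "data": {"motion": "-0.6 0 0 1 0;-0.6 0 0 2 0;-0.6 0 0 2.6 0;-0.6 0 0 3 0;-0.6 0 0 3 0"}}

```text
clock: 56.5
eef_pos: [0.4094, 0.1876, 0.1554]
tool_rot: [0.002, 1.0, 0.0, 0.0]
ft_force: [-1.0, 0.1, -5.2]
grip_width: 0.0693
grasp_force: 60.7
```

Request:
{"op": "send_rows", "data": {"motion": "-0.6 0 0 0.3 0;-0.6 0 0 0.6 0"}}

```text
clock: 56.7
eef_pos: [0.4095, 0.1879, 0.1497]
tool_rot: [0.002, 1.0, 0.0, 0.001]
ft_force: [0.3, 0.2, -6.2]
grip_width: 0.0693
grasp_force: 60.8
```

Request:
{"op": "send_rows", "data": {"motion": "-0.6 0 0 0.2 0;-0.6 0 0 0.4 0"}}

```text
clock: 56.9
eef_pos: [0.4091, 0.1877, 0.1463]
tool_rot: [0.002, 1.0, 0.0, 0.001]
ft_force: [-7.7, -2.2, 14.9]
grip_width: 0.0689
grasp_force: 62.8
```

Request:
{"op": "send_rows", "data": {"motion": "-0.64 0 0 0 0;-0.64 0 0 0 0;-0.64 0.2 0 0.1 0;-0.64 0.5 0 0.2 0;-0.64 0.8 0 0.3 0"}}

```text
clock: 57.4
eef_pos: [0.402, 0.1881, 0.1432]
tool_rot: [0.002, 1.0, 0.001, 0.002]
ft_force: [-1.9, -0.9, 4.7]
grip_width: 0.0702
grasp_force: 14.5
```

```bash
python3 - <<'E'
from h import *
o=st(); im=vision.camera("wrist"); 
g=im[:,240:275].astype(int).mean(1); print([(r,*g[r].astype(int)) for r in range(140,260,5)])
E
```

```text
t 57.4 tcp [0.402  0.1881 0.1432] yaw 179.8 tilt [ 0.0034  0.001  -1.    ] w 0.0702 gf 14.5 F [-1.9089 -0.9061  4.7034] q [ 0.4379  0.1901 -0.2994  1.0778 -0.0005  0.4418]
[(140, np.int64(205), np.int64(190), np.int64(145)), (145, np.int64(205), np.int64(190), np.int64(145)), (150, np.int64(203), np.int64(188), np.int64(144)), (155, np.int64(200), np.int64(185), np.int64(141)), (160, np.int64(199), np.int64(185), np.int64(141)), (165, np.int64(200), np.int64(186), np.int64(142)), (170, np.int64(169), np.int64(160), np.int64(142)), (175, np.int64(132), np.int64(123), np.int64(102)), (180, np.int64(133), np.int64(123), np.int64(102)), (185, np.int64(133), np.int64(123), np.int64(102)), (190, np.int64(133), np.int64(124), np.int64(102)), (195, np.int64(133), np.int64(123), np.int64(102)), (200, np.int64(129), np.int64(120), np.int64(99)), (205, np.int64(132), np.int64(123), np.int64(102)), (210, np.int64(99), np.int64(99), np.int64(80)), (215, np.int64(30), np.int64(54), np.int64(42)), (220, np.int64(30), np.int64(54), np.int64(41)), (225, np.int64(30), np.int64(54), np.int64(42)), (230, np.int64(30), np.int64(54), np.int64(42)), (235, np.int64(97), np.int64(94), np.int64(86)), (240, np.int64(104), np.int64(99), np.int64(91)), (245, np.int64(188), np.int64(190), np.int64(181)), (250, np.int64(187), np.int64(190), np.int64(181)), (255, np.int64(187), np.int64(190), np.int64(180))]
```

Request:
{"op": "send_rows", "data": {"motion": "-0.64 0.3 0 0.1 0;-0.64 0.6 0 0.2 0;-0.64 0.6 0 0.3 0;-0.64 0.6 0 0.3 0"}}

```text
clock: 57.85
eef_pos: [0.4003, 0.1882, 0.1425]
tool_rot: [0.002, 1.0, 0.0, 0.006]
ft_force: [4.9, -3.7, 13.5]
grip_width: 0.0702
grasp_force: 15.2
```

```bash
python3 - <<'E'
from h import *
o=st(); im=vision.camera("wrist"); 
g=im[:,240:275].astype(int).mean(1)[:,2]; print(g[160:182:2].astype(int),g[228:250:2].astype(int))
p=cv2.imread("pics/w10.png")[:,:360,::-1]; g=p[:,180:215].astype(int).mean(1)[:,2]; print("ref",g[160:182:2].astype(int),g[228:250:2].astype(int))
E
```

```text
t 57.85 tcp [0.4003 0.1882 0.1425] yaw 179.7 tilt [ 0.0128  0.0009 -0.9999] w 0.0702 gf 15.2 F [ 4.8759 -3.7083 13.5098] q [ 0.4426  0.1816 -0.3122  1.065  -0.0046  0.4474]
[141 140 140 141 141 129 145 120 101 101 101] [ 41  41  41  63  90  90  90 112 180 182 182]
ref [129 129 129 129 130 126 141 138  73  45  43] [105 106 106 106 105  96  96 112 129 139 148]
```

Request:
{"op": "send_rows", "data": {"motion": "-0.64 -0.3 0 -0.2 0;-0.66 -0.3 0 -0.2 0;-0.7 -0.3 0 -0.2 0;-0.8 -0.3 0 -0.2 0;-1 -0.3 0 -0.2 0"}}

```text
clock: 58.4
eef_pos: [0.3973, 0.1877, 0.1405]
tool_rot: [0.002, 1.0, -0.0, -0.001]
ft_force: [-0.2, -0.9, -0.0]
grip_width: 0.0852
grasp_force: 0.0
```

Request:
{"op": "send_rows", "data": {"motion": "-1 0 0 0 0;-1 0 0 -4 0;-1 0 0 -8 0;-1 0 0 -12 0;-1 0 0 -16 0"}}

```text
clock: 58.9
eef_pos: [0.3975, 0.1876, 0.3026]
tool_rot: [0.002, 1.0, -0.0, -0.0]
ft_force: [0.2, 0.4, -0.5]
grip_width: 0.0856
grasp_force: 0.0
```

Request:
{"op": "send_rows", "data": {"motion": "-1 -3 -3 0 0;-1 -5 -6 0 0;-1 -5 -6 0 0;-1 -5 -6 0 0"}}

```text
clock: 59.3
eef_pos: [0.4476, 0.127, 0.3007]
tool_rot: [0.003, 1.0, 0.0, -0.001]
ft_force: [-0.9, 0.8, -0.7]
grip_width: 0.0857
grasp_force: 0.0
```

```bash
python3 - <<'E'
from h import *
o=st(); mc=cam("wrist"); im=vision.camera("wrist"); cv2.imwrite("pics/w22.png",im[:,:,::-1])
print(lid(im,mc,(.405,.187),.186)); print(lid(im,mc,(.405,.187),.186,r=.03))
mt=cam("top"); it=vision.camera("top"); print(lid(it,mt,(.405,.187),.186,roi=12,tol=.2))
for d in boxes_of("top","oil_a")[:2]: print(d,p2w(mt,d["rect"][:2],.15))
for d in boxes_of("wrist","oil_a")[:2]: print(d)
p=w2p(mc,[.405,.187,.186]); print(p)
hsv=cv2.cvtColor(im,cv2.COLOR_RGB2HSV)
for r in range(60,330,8): print(r,''.join('#' if (hsv[r,c,1]<32 and hsv[r,c,2]>140) else 'G' if (60<hsv[r,c,0]<95 and hsv[r,c,1]>70) else '.' for c in range(140,480,5)))
E
```

```text
t 59.3 tcp [0.4476 0.127  0.3007] yaw 179.7 tilt [-0.0012  0.0002 -1.    ] w 0.0857 gf 0.0 F [-0.9438  0.79   -0.6842] q [0.2762 0.1523 0.0739 1.4934 0.0005 0.2818]
[(array([0.4066, 0.1852, 0.186 ]), array([335.8, 138.5], dtype=float32), np.float64(0.89)), (array([0.4143, 0.1929, 0.186 ]), array([345.5, 148.8], dtype=float32), np.float64(1.02))]
[(array([0.4064, 0.1847, 0.186 ]), array([335.2, 138.2], dtype=float32), np.float64(0.96)), (array([0.4372, 0.1401, 0.186 ]), array([274.8, 178.8], dtype=float32), np.float64(1.08))]
[]
[338.3188 136.2886]
60 .........###...#GG...................................G.GGGGGGGGGGGGG
68 ...............#GG...................................G#GGGGGGGGGGGGG
76 ...............#GG...................................G#GGGGGGGGGGGGG
84 ................GG..................................GG#GGGGGGGGGGGGG
92 ................GG..................................GG.GGGGGGGGGGGGG
100 ................GG.................##########.......GG.GGGGGGGGGGGGG
108 #...............GG...............##############.GGG.GGGGGGGGGGGGGGGG
116 #...............GG..............####
[... 1230 characters left out ...]
...............................GGGGGGGGGGGG
260 .........................................................GGGGGGGGGGG
268 ...........................................................GGGGGGGGG
276 .............................................................GGGGGGG
284 ...............................................................GGGGG
292 .................................................................GGG
300 ....................................................###...........GG
308 ....................................................#...............
316 ....................................................................
324 ....................................................................
```

The oil tin stands upright on the divider at (0.4065, 0.185). Now for the hood: rise and look at the bar.

Request:
{"op": "send_rows", "data": {"motion": "-1 0 0 -4 0;-1 0 0 -8 0;-1 0 0 -12 0;-1 0 0 -14 0.03;-1 0 0 -14 0.03"}}

```text
clock: 60.0
eef_pos: [0.4481, 0.1286, 0.4444]
tool_rot: [0.016, 1.0, 0.001, 0.003]
ft_force: [0.3, -0.6, 0.4]
grip_width: 0.0854
grasp_force: 0.0
```

Request:
{"op": "send_rows", "data": {"motion": "-1 0.5 4 0 0;-1 1.5 9 0 0;-1 2.5 14 0 0;-1 3.3 19 0 0;-1 3.3 23.5 0 0"}}

```text
clock: 60.5
eef_pos: [0.4207, 0.3658, 0.4405]
tool_rot: [0.016, 1.0, -0.0, -0.0]
ft_force: [1.8, -0.1, 0.8]
grip_width: 0.0855
grasp_force: 0.0
```

Request:
{"op": "send_rows", "data": {"motion": "-1 0 0 0 0;-1 0 0 0 0"}}

```text
clock: 60.7
eef_pos: [0.4217, 0.365, 0.4384]
tool_rot: [0.015, 1.0, -0.002, -0.002]
ft_force: [-0.4, -0.3, 0.0]
grip_width: 0.0855
grasp_force: 0.0
```

```bash
python3 - <<'E'
from h import *
o=st(); mc=cam("wrist"); im=vision.camera("wrist"); cv2.imwrite("pics/w23.png",im[:,:,::-1])
for d in boxes_of("wrist","lid_handle")[:2]: print(d)
print("pred bar px",w2p(mc,[.415,.396,.317]),w2p(mc,[.465,.394,.317]),w2p(mc,[.365,.398,.317]))
hsv=cv2.cvtColor(im,cv2.COLOR_RGB2HSV)
for r in range(40,380,7): print(r,''.join('b' if hsv[r,c,2]<60 and hsv[r,c,1]<100 else '#' if (hsv[r,c,1]<50) else 'G' if (60<hsv[r,c,0]<95 and hsv[r,c,1]>70) else '.' for c in range(180,500,4)))
E
```

```text
t 60.7 tcp [0.4217 0.365  0.4384] yaw 178.3 tilt [-0.0034 -0.0033 -1.    ] w 0.0855 gf 0.0 F [-0.4141 -0.2574  0.0092] q [ 0.7136  0.4141  0.7897  1.9512 -0.0003  0.7435]
{'rect': [243.5, 157.8, 151.0, 253.0], 'conf': 0.76}
pred bar px [297.5593 180.813 ] [294.9482 240.0976] [300.1879 115.6176]
40 GGGGGGGGGGGGGGGGGGGGGGGGGGGG####################################################
47 GGGGGGGGGGGGGGGGGGGGGGGGGGGG####################################################
54 GGGGGGGGGGGGGGGGGGGGGGGGGGGG####################################################
61 GGGGGGGGGGGGGGGGGGGGGGGGGGGGGGGGGGG.............................................
68 #######GGGGGGGGGGGGGGGGGGGGGGGGGGGG.............................................
75 #######GGGGGGGGGGGGGGGGGGGGGGGGGGGG...........................................#.
82 #######GGGGGGGGGGGGGGGGGGGGGGGGGGGG...........................................##
89 GGGGGGGGGGGGGGGGGGGGGGGGGGGGGGGGGGG...........................................#.
96 GGGGGGGGGGGGGGGGGGGGGGG##########GG.....................###.....................
103 GGGGGGGGGGGGGGGGGGGGGGG###bb#####GG.........
[... 2651 characters left out ...]
bbbbbbbbbbbbbbbbbbbb
327 .................................................bbbbbbbbbbbbbbbbbbbbbbbbbbbbbbb
334 .................................................bbbbbbbbbbbbbbbbbbbbbbbbbbbbbbb
341 ................................................bbbbbbbbbbbbbbbbbb#######bbbbbbb
348 ...............................................bbbbbbb#bbbbbbbbbb############bbb
355 ....bbbbbbbbbbbb.......bbbbbbbbbbbb..........bbbbbbbbbbbbbbbbbbbb##############b
362 ..bbbbbbbbbbbbbbbbbbbbbbbbbbbbbbbbbbbb......bbbbbbbbbbbbbbbbbbbb################
369 bbbbbbbbbbbbbbbbbbbbbbbbbbbbbbbbbbbbbbbbbbbbbbbbbbbbbbbbbbbbbbb#################
376 bbbbbbbbbbbbbbbbbbbbbbbbbbbbbbbbbbbbbbbbbbbbbbbbbb#bbbbbbbbbbbbbb###############
```

The bar shows at columns 292–305, rows 121–214. That matches the predicted (298,181) closely. Descend and grip it.

Request:
{"op": "send_rows", "data": {"motion": "-1 1.3 3.1 0 0;-1 1.3 3.1 0 0;-0.6 1.3 3.1 4 0;-0.5 1.3 3.1 8 0;-0.4 1.3 3.1 11 0"}}

```text
clock: 61.3
eef_pos: [0.4105, 0.3926, 0.3297]
tool_rot: [0.018, 1.0, -0.0, 0.0]
ft_force: [0.1, 0.2, 1.3]
grip_width: 0.0601
grasp_force: 0.0
```

```bash
python3 - <<'E'
from h import *
o=st(); mc=cam("wrist"); im=vision.camera("wrist"); hsv=cv2.cvtColor(im,cv2.COLOR_RGB2HSV)
print("pred",w2p(mc,[.415,.396,.317]))
for r in range(60,384,9): print(r,''.join('b' if hsv[r,c,2]<60 and hsv[r,c,1]<100 else '#' if (hsv[r,c,1]<50) else 'G' if (60<hsv[r,c,0]<95 and hsv[r,c,1]>70) else '.' for c in range(150,390,4)))
E
```

```text
t 61.3 tcp [0.4105 0.3926 0.3297] yaw 178.0 tilt [ 0.     -0.0005 -1.    ] w 0.0601 gf 0.0 F [0.0662 0.1891 1.2716] q [ 0.7634  0.3695  0.4358  1.6374 -0.0004  0.799 ]
pred [265.2814 254.8853]
60 GGGGGGGGGGGGGGGGGGGGGGGGGGGGGGGGGGGGGG......................
69 GGGGGGGGGGGGGGGGGGGGGGGGGGGGGGGGGGGGGG......................
78 GGGGGGGGGGGGGGGGGGGGGGGGGGGGGGGGGGGGGG......................
87 GGGGGGGGGGGGGGGGGGGGGGGGGGGGGGGGGGGGGG......................
96 GGGGGGGGGGGGGGGGGGGGGGGGGGGGGGGGGGGGGG......................
105 GGGGGGGGGGGGGGGGGGGGGGGGGGGGGGGGGGGGGG......................
114 GGGGGGGGGGGGGGGGGGGG###############GGG..................####
123 GGGGGGGGGGGGGGGGGGGG###############GGG..........############
132 GGGGGGGGGGGGGGGGGGGG###############GGG......###############.
141 GGGGGGGGGGGGGGGGGGGG.##############GGG......######..........
150 GGGGGGGGGGGGGGGGGGGG.##############GGG......................
159 GGGGGGGGGGGGGGGGGGGGGGGGGGG#####GGGGGG.....................#
168 GGGGGGGGGGGGGGGGGGGGGGGGGGG#####GGGGGG......................
177 GGGGGGGGGGGGGGGGGGGGGGGGGGG#####GGGGG.......................
18
[... 727 characters left out ...]
GGGGGGGGGGGG############.GG.......bbbbbb#####bbb..
294 bb###bbbbbGGGGGGGGGGGG############GGG........bbbbb###bbbb###
303 bbbb#bbbbGGGGGGGGGGGGG############GG..........bbbb#bbbbbbbbb
312 bbbbbbbbGGGGGGGGGGGGGG############GG...........bb#bbbbbbbbbb
321 bbbbbbbGGGGGGGGGGGGGGGGGG#######GGGG.......###.bbbbbbbbbbbbb
330 bbbbbbbGGGGGGGGGGGGGGGGGG.#######GGG............bbbbbbbbbbbb
339 #bbbbbbGGGGGGGGGGGGGGGGGGG#######GGG...........bbbbbb##bbbbb
348 bbbbbbbbGGGGGGGGGGGGGGGGGG#######GGG..........bbbbbbbbbbbbbb
357 bbbbbbbbbGGbbbbbbbbbbbbbbbb#bbbbbbbbbbbbbbb..#bbbbbbbbbbbbbb
366 b##bbbbbbbbbbbbbbbbbbbbbbbbbbbbbbbbbbbbbbbbbbbbbbbb##bbbbbbb
375 bbbbbbbbbbbbbbbbbbbbbbbbbbbbbbbbbbbbbbbbbbbbbbbbbbbbbbbbbbbb
```

Request:
{"op": "send_rows", "data": {"motion": "-0.4 0 0.4 1 0;-0.4 0 0.4 2 0;-0.4 0 0.4 2.8 0;-0.4 0 0.4 3.3 0;-0.4 0 0.4 3.3 0"}}

```text
clock: 61.85
eef_pos: [0.4109, 0.399, 0.298]
tool_rot: [0.017, 1.0, 0.0, 0.0]
ft_force: [-0.8, -0.0, 0.7]
grip_width: 0.0598
grasp_force: 0.0
```

Request:
{"op": "send_rows", "data": {"motion": "0.2 0 0 0 0;0.5 0 0 0 0;0.85 0 0 0 0;0.85 0 0 0 0;0.85 0 0 0 0"}}

```text
clock: 62.35
eef_pos: [0.4109, 0.3968, 0.2986]
tool_rot: [0.017, 1.0, -0.002, 0.0]
ft_force: [-0.0, -6.3, 2.8]
grip_width: 0.0081
grasp_force: 58.5
```

```bash
python3 - <<'E'
from h import *
o=st()
import numpy as np
# arc of bar about hinge: tool-frame cumulative steps (cm) from phi0
hx=-245;hz=98
f=lambda p:(-245*np.cos(p)+98*np.sin(p),245*np.sin(p)+98*np.cos(p))
p0=1.63
for p in np.arange(1.63,-.01,-.0815): a=f(p);b=f(p0); print(round(p,3),"tool y",round((a[0]-b[0])/10,2),"tool z",round(-(a[1]-b[1])/10,2))
E
```

```text
t 62.35 tcp [0.4109 0.3968 0.2986] yaw 178.0 tilt [ 0.0006 -0.004  -1.    ] w 0.0081 gf 58.5 F [-0.0414 -6.2751  2.8465] q [ 0.7697  0.3749  0.3641  1.5623 -0.0033  0.8044]
1.63 tool y 0.0 tool z -0.0
1.548 tool y -1.98 tool z -0.84
1.467 tool y -4.02 tool z -1.51
1.386 tool y -6.11 tool z -2.01
1.304 tool y -8.24 tool z -2.34
1.223 tool y -10.38 tool z -2.5
1.141 tool y -12.53 tool z -2.48
1.06 tool y -14.67 tool z -2.28
0.978 tool y -16.79 tool z -1.92
0.897 tool y -18.87 tool z -1.38
0.815 tool y -20.9 tool z -0.67
0.734 tool y -22.87 tool z 0.2
0.652 tool y -24.76 tool z 1.22
0.571 tool y -26.56 tool z 2.4
0.489 tool y -28.26 tool z 3.72
0.408 tool y -29.84 tool z 5.17
0.326 tool y -31.3 tool z 6.75
0.245 tool y -32.63 tool z 8.44
0.163 tool y -33.82 tool z 10.23
0.082 tool y -34.85 tool z 12.12
0.0 tool y -35.73 tool z 14.08
```

Bar gripped. I swing the hood slowly along the arc, checking the forces.

Request:
{"op": "send_rows", "data": {"motion": "0.85 0 -0.98 -0.44 0;0.85 0 -1.98 -0.84 0;0.85 0 -2.99 -1.2 0;0.85 0 -4.02 -1.51 0;0.85 0 -5.06 -1.78 0"}}

```text
clock: 62.85
eef_pos: [0.4094, 0.3477, 0.3165]
tool_rot: [0.017, 1.0, 0.001, 0.001]
ft_force: [4.1, 1.5, -3.2]
grip_width: 0.008
grasp_force: 58.4
```

```bash
python3 - <<'E'
from h import *
o=st()
f=lambda p:np.array((-24.5*np.cos(p)+9.8*np.sin(p),-(24.5*np.sin(p)+9.8*np.cos(p))))
ps=[1.426-.0548*i for i in range(27)]; ps=[p for p in ps if p>0]+[0]
for k in range(0,len(ps)-1,5): print(round(ps[k],3),';'.join("%.2f %.2f"%tuple(f(p)-f(ps[k])) for p in ps[k+1:k+6]))
E
```

```text
t 62.85 tcp [0.4094 0.3477 0.3165] yaw 178.1 tilt [ 0.0011  0.0012 -1.    ] w 0.008 gf 58.4 F [ 4.0602  1.472  -3.2279] q [0.704  0.2986 0.3018 1.5724 0.0002 0.738 ]
1.426 -1.41 -0.30;-2.84 -0.52;-4.28 -0.66;-5.73 -0.73;-7.17 -0.71
1.152 -1.44 0.09;-2.88 0.27;-4.30 0.52;-5.71 0.85;-7.10 1.26
0.878 -1.36 0.48;-2.70 1.04;-4.00 1.67;-5.27 2.36;-6.49 3.13
0.604 -1.18 0.83;-2.32 1.73;-3.40 2.69;-4.43 3.70;-5.40 4.77
0.33 -0.91 1.12;-1.76 2.29;-2.55 3.51;-3.26 4.76;-3.91 6.05
0.056 -0.58 1.33;-0.59 1.36
```

Forces are small. Continue.

Request:
{"op": "send_rows", "data": {"motion": "0.85 0 -1.4 -0.3 0;0.85 0 -2.85 -0.5 0;0.85 0 -4.3 -0.65 0;0.85 0 -5.75 -0.73 0;0.85 0 -7.15 -0.7 0"}}

```text
clock: 63.35
eef_pos: [0.4072, 0.2756, 0.3244]
tool_rot: [0.017, 1.0, 0.001, 0.002]
ft_force: [4.2, 1.2, 5.6]
grip_width: 0.008
grasp_force: 61.2
```

Request:
{"op": "send_rows", "data": {"motion": "0.85 0 -1.45 0.1 0;0.85 0 -2.9 0.27 0;0.85 0 -4.3 0.5 0;0.85 0 -5.7 0.85 0;0.85 0 -7.1 1.26 0"}}

```text
clock: 63.85
eef_pos: [0.4051, 0.2042, 0.3108]
tool_rot: [0.017, 1.0, -0.0, 0.002]
ft_force: [5.8, 0.3, 4.1]
grip_width: 0.0074
grasp_force: 63.0
```

```bash
python3 -c "
from h import *
o=st()"
```

```text
t 63.85 tcp [0.4051 0.2042 0.3108] yaw 178.0 tilt [ 0.003  -0.0008 -1.    ] w 0.0074 gf 63.0 F [5.7654 0.3269 4.1203] q [ 0.4682  0.1249  0.0676  1.5112 -0.0021  0.5028]
```

Request:
{"op": "send_rows", "data": {"motion": "0.85 0 -1.35 0.48 0;0.85 0 -2.7 1.04 0;0.85 0 -4 1.67 0;0.85 0 -5.25 2.36 0;0.85 0 -6.5 3.13 0"}}

```text
clock: 64.35
eef_pos: [0.4032, 0.1395, 0.2788]
tool_rot: [0.017, 1.0, -0.0, 0.001]
ft_force: [9.0, 0.8, -0.2]
grip_width: 0.0076
grasp_force: 64.4
```

```bash
python3 - <<'E'
from h import *
o=st(); mt=cam("scene"); im=vision.camera("scene")
# predicted bar position at phi 0.604
p=.604; b=np.array([-.245*np.cos(p)+.098*np.sin(p),.245*np.sin(p)+.098*np.cos(p)]); print("bar",.284+b[0],.078+b[1])
for d in boxes_of("scene","lid_handle")[:2]: print(d)
print(w2p(mt,[.405,.284+b[0],.078+b[1]]))
E
```

```text
t 64.35 tcp [0.4032 0.1395 0.2788] yaw 178.0 tilt [ 0.003  -0.0006 -1.    ] w 0.0076 gf 64.4 F [ 8.958   0.7508 -0.2217] q [ 0.3343  0.0754 -0.0703  1.4225 -0.0016  0.3688]
bar 0.1380057905630055 0.29780602996930494
[268.7444 216.4255]
```

Request:
{"op": "send_rows", "data": {"motion": "0.85 -0.1 -1.18 0.83 0;0.85 -0.15 -2.32 1.73 0;0.85 -0.2 -3.4 2.69 0;0.85 -0.2 -4.43 3.7 0;0.85 -0.2 -5.4 4.77 0"}}

```text
clock: 64.95
eef_pos: [0.4012, 0.0848, 0.2303]
tool_rot: [0.017, 1.0, -0.001, -0.001]
ft_force: [3.0, -3.4, 2.1]
grip_width: 0.008
grasp_force: 65.5
```

```bash
python3 -c "
from h import *
o=st()"
```

```text
t 64.95 tcp [0.4012 0.0848 0.2303] yaw 178.0 tilt [-0.0015 -0.002  -1.    ] w 0.008 gf 65.5 F [ 2.9849 -3.3773  2.1325] q [ 0.2096  0.0644 -0.2086  1.2997 -0.0017  0.2442]
```

Request:
{"op": "send_rows", "data": {"motion": "0.85 0 -0.46 0.55 0;0.85 0 -0.91 1.12 0;0.85 0 -1.34 1.7 0;0.85 0 -1.76 2.29 0;0.85 0 -2.16 2.9 0"}}

```text
clock: 65.45
eef_pos: [0.4004, 0.0634, 0.2011]
tool_rot: [0.017, 1.0, -0.001, -0.001]
ft_force: [1.8, -4.5, 1.8]
grip_width: 0.0078
grasp_force: 66.4
```

Request:
{"op": "send_rows", "data": {"motion": "0.85 0 -0.39 0.61 0;0.85 0 -0.75 1.23 0;0.85 0 -1.1 1.86 0;0.85 0 -1.43 2.5 0;0.85 0 -1.75 3.15 0"}}

```text
clock: 65.95
eef_pos: [0.4, 0.0461, 0.1696]
tool_rot: [0.017, 1.0, -0.001, -0.001]
ft_force: [3.2, -5.3, 1.2]
grip_width: 0.0079
grasp_force: 67.2
```

```bash
python3 -c "
from h import *
o=st()"
```

```text
t 65.95 tcp [0.4    0.0461 0.1696] yaw 178.0 tilt [-0.0015 -0.0023 -1.    ] w 0.0079 gf 67.2 F [ 3.1956 -5.2774  1.1949] q [ 0.1165  0.0912 -0.3432  1.1381 -0.0021  0.1509]
```

Request:
{"op": "send_rows", "data": {"motion": "0.85 0 -0.12 0.25 0;0.85 0 -0.23 0.5 0;0.85 0 -0.34 0.75 0;0.85 0 -0.44 1 0;0.85 0 -0.5 1.15 0"}}

```text
clock: 66.45
eef_pos: [0.3998, 0.0411, 0.1582]
tool_rot: [0.017, 1.0, -0.001, -0.001]
ft_force: [2.2, -4.6, 2.2]
grip_width: 0.0081
grasp_force: 67.3
```

Request:
{"op": "send_rows", "data": {"motion": "0.85 0 -0.05 0.12 0;0.85 0 -0.09 0.25 0;0.85 0 -0.09 0.3 0"}}

```text
clock: 66.75
eef_pos: [0.3998, 0.04, 0.1553]
tool_rot: [0.017, 1.0, -0.002, -0.001]
ft_force: [2.5, -7.3, 1.7]
grip_width: 0.0081
grasp_force: 67.4
```

```bash
python3 -c "
from h import *
o=st()"
```

```text
t 66.75 tcp [0.3998 0.04   0.1553] yaw 178.0 tilt [-0.0015 -0.0033 -1.    ] w 0.0081 gf 67.4 F [ 2.4859 -7.3032  1.7219] q [ 0.102   0.1025 -0.3706  1.0996 -0.0031  0.1367]
```

Not seated yet; continue in millimetre steps until the rim carries load.

Request:
{"op": "send_rows", "data": {"motion": "0.85 0 0 0.15 0;0.85 0 0 0.3 0;0.85 0 0 0.3 0"}}

```text
clock: 67.05
eef_pos: [0.3999, 0.0397, 0.1545]
tool_rot: [0.017, 1.0, -0.002, 0.0]
ft_force: [-3.5, -8.8, 17.9]
grip_width: 0.0077
grasp_force: 69.2
```

Request:
{"op": "send_rows", "data": {"motion": "0.85 0 0.05 0.15 0;0.85 0 0.1 0.3 0;0.85 0 0.1 0.3 0"}}

```text
clock: 67.35
eef_pos: [0.4001, 0.0395, 0.1537]
tool_rot: [0.018, 1.0, -0.003, 0.001]
ft_force: [-9.5, -12.2, 35.8]
grip_width: 0.008
grasp_force: 71.9
```

The hood is seated (36 N up). Relax, open only partly (45 mm to the face), and rise straight up.

Request:
{"op": "send_rows", "data": {"motion": "0.85 0 0.05 -0.45 0;0.85 0 0.05 -0.45 0;0.5 0 0.05 -0.45 0;0.2 0 0.05 -0.45 0;0.2 0 0.05 -0.45 0"}}

```text
clock: 67.85
eef_pos: [0.3986, 0.0382, 0.1543]
tool_rot: [0.018, 1.0, -0.006, -0.002]
ft_force: [-2.5, -19.8, 9.6]
grip_width: 0.0339
grasp_force: 0.2
```

Request:
{"op": "send_rows", "data": {"motion": "0.2 0 0 -2 0;0.2 0 0 -5 0;0.2 0 0 -9 0;0.2 0 0 -13 0;0.2 0 0 -17 0"}}

```text
clock: 68.35
eef_pos: [0.399, 0.0437, 0.3248]
tool_rot: [0.017, 1.0, 0.001, -0.002]
ft_force: [0.5, 0.0, -0.2]
grip_width: 0.0341
grasp_force: 0.0
```

Request:
{"op": "send_rows", "data": {"motion": "0.2 0 -4 0 0;0.2 0 -8 0 0;0.2 0 -12 0 0;0.2 0 -15 0 0;0.2 0 -15 0 0"}}

```text
clock: 68.85
eef_pos: [0.3943, -0.1085, 0.3231]
tool_rot: [0.019, 1.0, 0.001, -0.002]
ft_force: [-0.2, 1.0, 0.9]
grip_width: 0.0342
grasp_force: 0.0
```

```bash
python3 - <<'E'
from h import *
o=st(); mc=cam("wrist"); im=vision.camera("wrist"); cv2.imwrite("pics/w24.png",im[:,:,::-1])
print("pred bar",w2p(mc,[.400,.039,.176]),"hood top front edge",w2p(mc,[.40,.084,.2]))
hsv=cv2.cvtColor(im,cv2.COLOR_RGB2HSV)
for r in range(60,300,10): print(r,''.join('b' if hsv[r,c,2]<60 and hsv[r,c,1]<100 else '#' if (hsv[r,c,1]<50) else 'G' if (60<hsv[r,c,0]<95 and hsv[r,c,1]>70) else '.' for c in range(220,512,4)))
mt=cam("top"); it=vision.camera("top"); h=cv2.cvtColor(it,cv2.COLOR_RGB2HSV); m=((h[:,:,0]>60)&(h[:,:,0]<95)&(h[:,:,1]>90)).astype(np.uint8)
n,l,s,c=cv2.connectedComponentsWithStats(m); k=max(range(1,n),key=lambda i:s[i,4]); x,y,w,hh,_=s[k]; print(s[k],p2w(mt,(x,y),.2),p2w(mt,(x+w,y+hh),.2))
E
```

```text
t 68.85 tcp [ 0.3943 -0.1085  0.3231] yaw 177.8 tilt [-0.0038  0.0016 -1.    ] w 0.0342 gf 0.0 F [-0.1766  0.9694  0.8732] q [-0.269   0.0388  0.0041  1.5401  0.0005 -0.2305]
pred bar [425.1233 183.0822] hood top front edge [489.7343 188.0573]
60 ##################............................############GGGGGGGGG#####.
70 #######.#####....################################GGGGGGGGGGGGGGGGGG#####G
80 .............#######..........................###GGGGGGGGGGGGGGGGGGGGGGGG
90 ..........######....................########...GGGGG####GGGGGGGGGGGGGGGGG
100 ..........######......#...............#####....GGGG#####GGGGGGGGGGGGGGGGG
110 .............#....########...................#.GGG##.GGGGGGGGGGb#..GGGGGG
120 .........#.....................................GG###b##############b#GGGG
130 .........#...................................#GGGGG.##############bb#GGGG
140 ..............................................GGGGG####GGGGGGGGGGGG#GGGGG
150 ...................................###........GGGGG###.GGGGGGGGGGGGGGGGGG
160 ......................################........GGGGG###GGGGGGGGGGGGGGGGGGG
17
[... 384 characters left out ...]
GGG
220 ............................................GGGG####GGGGGGGGGGGGGGGGGGGGG
230 ...........................................##GGG####GGGGGG.bbGGGGGGGGGGGG
240 .....................#......................#GGG##############b#GGGGGGGGG
250 ....................b###.......................GG#############b#GGGGGGGGG
260 ...................bbb####bbb.....................GGGGGGGGGGGG#GGGGGGGGGG
270 ...................bbbb####bbb...................##.GGGGGGGGGGGGGGGGGGGGG
280 ...................bbb####bbbbb................#.......GGGGGGGGGGGGGGGGGG
290 .......##...........bb##bbbbb##bbb.......bbbbbb#.........G###GGGGGGGGGGGG
[ 156  188   61   67 3829] [0.5196 0.2815 0.2   ] [0.2891 0.0738 0.2   ]
```

```bash
python3 -c "
from workcell import workorder
print(workorder.job_done())"
```

```text
the job is handed in; nothing more can be done
None
```

The job is handed in: the oil tin was turned over and stood on its lid on the bench, both wax tins and the divider went into the case, the oil tin was set upright on the divider, and the hood was lowered by its bar and shut at 68.9 s of the 210 s; I don't have the verdict, because the hand-in returned none.

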